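# Strip the inclined clamp and weigh the test plate

## Task

Switch the balance on with its slide switch while the pan is still empty. Then strip the leaning stud on the stand one piece at a time: first put the wing nut (already slack, it slides straight off) in the parts tray, next the spacer ring in the tray. Last, take off the flat test plate and set it down gently, flat and roughly centred, on the balance pan, without disturbing the other things on the bench.

Things in the scene. Friction and masses are not known exactly. Their poses are not given: they have to be found in the camera images.
- stand: Fixed stand: base 160 (x) x 100 (y) x 12 mm, 36 mm wide pillar, 28 mm round boss and a plain 8 mm stud leaning 30 deg from vertical towards the stand's own -x (roughly away from the robot). Origin: centre of base underside, z up. Lamp head 97 x 50 x 16 mm above and behind the stud (x -20 to +77, z 222 to 238 mm) bars a vertical gripper; a tool laid along the stud clears it. Lamp post 12 mm thick at x = +70.
- stud_foot (a point): Point on the stud's axis at the top face of the boss, where the back of the plate rests, 110 mm above the table (stand frame x = -20 mm, y = 0).
- stud_tip (a point): Free end of the stud, on its axis, 54 mm from stud_foot. The line stud_foot to stud_tip is the direction in which everything slides off.
- nut: Dark steel wing nut, topmost. Plain 11 mm bore: slides straight off along the stud. Square hub 24 x 24 mm, 18 high; two 5 mm thick wings along its x (62 mm over all, up to 27 mm above its underside). Hold it across the hub faces that look along its y. Origin: centre of hub underside, z along the stud, x up the slope, y = stand's y; underside starts 28 mm from stud_foot. About 70 g.
- spacer: Brass spacer ring, 34 mm outer diameter, 11 mm bore, 18 mm high, on the stud between nut and plate. Origin: centre of its underside, z along its axis; on the stud its underside is 10 mm from stud_foot. About 90 g.
- plate: Flat aluminium test plate 80 (x, up the slope) x 50 (y, along the stand's y) x 10 mm with an 11 mm hole in its centre, lowest on the stud. Its long edges overhang the boss freely, so fingers can pass both sides across its 50 mm width. Origin: centre of its underside, z along its thickness. About 105 g.
- tray: Fixed open aluminium parts tray 180 (x) x 130 (y) x 24 mm high, 4 mm walls and floor. Origin: centre of its underside. The nut and the spacer both fit flat, e.g. side by side along x.
- balance: Fixed white laboratory balance 220 (x) x 170 (y) mm, flat deck 38 mm above the table, round steel pan of 120 mm diameter towards its rear (+x). Origin: centre of the underside. Power slide switch on the deck near its front left corner (x = -80 mm).
- pan (a point): Centre of the pan's top face, 50 mm above the table (balance frame x = +40 mm, y = 0).
- ridge (a point): Top centre of the power switch's ridge, the only part that stands up from the deck: black, 16 mm (balance x) x 5 mm (balance y) and 9 mm above the deck. It moves with the switch.
- power (a joint): Power slide switch, m: 0 = off, 0.010 = on, moving along the balance's +y. A detent holds it at either end: about 3 N to start it, and it snaps by itself to the nearer end once let go past or short of the middle (0.005).
- beaker: Bystander: glass cup, 68 mm diameter, 90 mm high; origin under its centre. Leave alone.
- tin: Bystander: steel can, 72 mm diameter, 75 mm high; origin under its centre. Leave alone.
- weight: Bystander: brass calibration weight, 38 mm diameter, 58 mm high; origin under its centre. Leave alone.
- spatula: Bystander: spatula lying on the bench; origin on its underside. Leave alone.
Not all that is in view belongs to the job. What is shaped like the plate but red is not meant.

How it is judged:
By the outcome, as a careful person would: the job done as asked, in the order asked, and still so for the second after the job is handed in, with the robot touching nothing.
It also fails if it takes over 72 s, if anything falls off the work surface, if the arm or the gripper's body presses on something with over 40 N, if the wrist force passes 120 N, or if a joint passes its speed limit or range.

## Robot

A 6-joint arm with a two-finger parallel gripper is mounted at the origin on the work surface. World frame = base frame: x ahead of the robot, y to its left, z up, the work surface at z = 0. Lengths are in mm, angles in degrees, forces in N, time in s.
With the tool pointing down it reaches from about 375 to 925 mm from the base axis. Payload 5.7 kg.
Tool frame: the origin (TCP) lies at the very end of the fingers, on their centre line; the grasp point (between the pads) lies 19 mm behind it; z points along the fingers, y is the direction in which the jaws open and shut (so a half turn about z gives the same grasp; the last joint's range is limited). The gripper opens to 88 mm and grips with 3 to 60 N. Pads are 20 mm wide; open, the fingers measure 115 mm over their backs; the gripper's body (75 mm by 178 mm) begins 61 mm behind the grasp point.
Start: joints at [68.348, 20.558, 86.54, -0, 72.909, -6.595], TCP at [155.865, 579.369, 222.623] pointing down, gripper open.
Joint ranges: [-170.27, 170.27], [-57.76, 135], [12.27, 136.19], [-55.21, 235.2], [11.17, 155.16], [-170.74, 170.74]. Speed limits (degrees/s): [136.94, 136.94, 180, 180, 180, 180].

## Interface

Orientations are given as [roll, pitch, yaw] about the fixed x, y, z axes, in that order (R = Rz(yaw) Ry(pitch) Rx(roll)).
In Python, from rig import readout, vision, r gives the robot as it stands.
- The arm moves only by the tool step_arm, never from a script. Its argument "targets" is a list of rows, each an object with "angular": the turn, a rotation vector about the tool's x, y, z in degrees, a list of three; "offset": the shift along the tool's x, y, z in cm, a list of three; "gripper": the closure in counts, from 0 (fully open) to 255 (shut). In form: [{"angular": [ax, ay, az], "offset": [x, y, z], "gripper": gripper}, ...]. A call has 1 to 8 rows; each row shifts and turns the pose as measured when the row begins, along the tool's axes as they then stand; what a row does not reach is not made up. A row lasts 1/12 s, in which the tool goes at most 41.7 mm and 7.16 degrees, less where a joint would pass 70% of its speed; a pose out of reach is approached as far as the arm can. A call with a gripper value outside its range is refused whole. The fingers move at their own pace and stop on an object; "grip_force" is the grip in N (left out, the last holds). Time passes only in rows, so rows that do not move let the fingers close. It gives the time, the measured TCP pose, the force and the opening at its end, in the units of the state.
- readout.sense(): the state, without advancing time (a new reading comes with each control period).
- vision.read_camera(name): name is "scene" or "side" or "wrist"; returns a dict with "image" (480x640x3 uint8, red, green, blue), "fx", "fy", "cx", "cy" (pixels), "rvec" (rotation vector, rad) and "tvec" (3), from world to camera coordinates, as OpenCV has them. Camera axes: x right, y down, z forward; pixel columns grow to the right and rows downward; lengths in mm; the calibration is good to about 2 mm. The wrist camera is an equidistant fisheye: a pixel r from the principal point sees the ray r / f radians off the axis. A picture is of the moment at which its call begins. There is no depth.
- r.close_job(): hands the job in, once; it reports no verdict.
The state is a dict: "time_s": time; "joint_positions": joint angles; "qvel": joint speeds; "tau": joint torques, N m; "eef_pos": TCP position; "tool_rot": TCP orientation; "wrist_force": force on the tool from outside, world axes, zero at the start; "wrist_torque": the same for the moment, N m; "grip_width": finger opening in mm.
Only numpy, scipy, OpenCV 4.12 (cv2) and the standard library are available. Lean on these libraries where they do the work, as an engineer would, in place of code of your own. Each camera call takes 0.05 s, during which the arm holds its last target. There are 200 camera calls.

## Working session

There is one attempt and no reset: what is moved stays moved. The work goes in short steps, Python scripts to look and compute and a tool call to move; the robot and the scene stay as the last step left them, time stands still between calls to the robot, and variables do not carry over. Pictures are saved under pics/ and viewed, about 8 in all and at most 12, crops included, and the job is handed in when it is done.

Besides the shell and the picture viewer there is one more tool, called after "Call:" as name(argument=value, ...) on one line, values as JSON. step_arm: Moves the arm, as the interface text tells. Its arguments: {"type":"object","properties":{"targets":{"type":"array"},"grip_force":{"type":"number"}},"required":["targets"]}

```bash
ls; mkdir -p pics; python3 - <<'E'
from rig import readout, vision, r
import cv2,pickle
print(readout.sense())
d={}
for n in("scene","side","wrist"):
    c=vision.read_camera(n);d[n]=c
    cv2.imwrite(f"pics/{n}0.png",c["image"][:,:,::-1])
    print(n,{k:v for k,v in c.items() if k!="image"})
pickle.dump(d,open("cams0.pkl","wb"))
E
```

```text
pics
{'time_s': 0.0, 'joint_positions': array([ 6.83470310e+01,  2.05938229e+01,  8.65996671e+01, -2.25029753e-03,
        7.29070994e+01, -6.59290133e+00]), 'qvel': array([ 0.14916432,  0.00201005, -0.00169478,  0.0444126 ,  0.05920353,
        0.1100761 ]), 'tau': array([-1.29096070e-04, -5.15370476e+01, -2.70728534e+01,  6.72301976e-02,
        3.48637789e-02, -1.52190723e-04]), 'eef_pos': array([155.64471359, 578.74452862, 221.84779918]), 'tool_rot': array([-1.79899829e+02, -9.41355203e-03,  1.64940587e+02]), 'wrist_force': array([-0.22715185, -0.13648147,  0.49288364]), 'wrist_torque': array([ 0.01607888,  0.03499652, -0.00143676]), 'grip_width': 87.8438924532446}
scene {'fx': 598.7990682965548, 'fy': 598.7990682965548, 'cx': 327.7928664959302, 'cy': 233.9757386781562, 'rvec': array([ 2.05664065,  1.03813661, -0.49365583]), 'tvec': array([-331.74612013, -200.35948319, 1712.87666588])}
side {'fx': 548.1892974216286, 'fy': 548.1892974216286, 'cx': 318.11929645755134, 'cy': 243.6088444517232, 'rvec': array([ 0.62334233, -2.60580483,  1.22717431]), 'tvec': array([ 487.35378204,  279.64029742, 1014.68979048])}
wrist {'fx': 371.64829954431775, 'fy': 371.64829954431775, 'cx': 323.5874064458066, 'cy': 238.60928439788415, 'rvec': array([-2.31507841, -1.77532673, -0.24129895]), 'tvec': array([-599.16791573,  -31.81828167,  389.16064795])}
```

View pics/scene0.png

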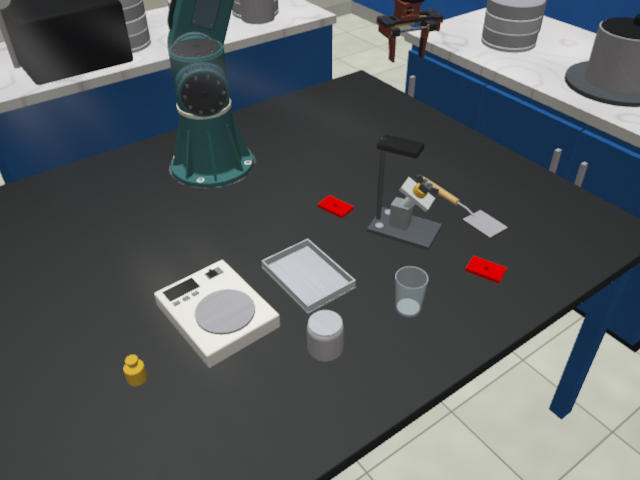

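View pics/side0.png

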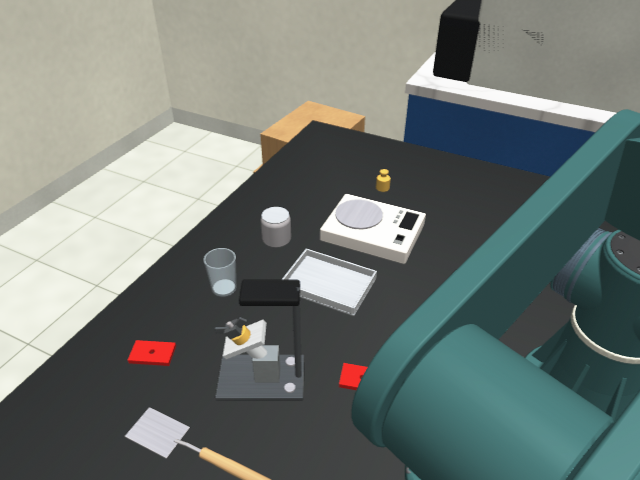

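The scene view shows the balance (217,310), tray (308,273), stand (405,225) with the stud leaning to the far right, and two red decoys. The side view shows the same. I'll enlarge both for corner pixels.

```bash
python3 - <<'E'
import cv2,pickle,numpy as np
d=pickle.load(open("cams0.pkl","rb"))
def crop(n,x,y,w,h,s):
    im=d[n]["image"][y:y+h,x:x+w,::-1]
    im=cv2.resize(im,None,fx=s,fy=s,interpolation=cv2.INTER_CUBIC)
    for i in range(0,w,20):
        cv2.putText(im,str(x+i),(i*s,8),0,.3,(0,255,255),1);cv2.line(im,(i*s,10),(i*s,16),(0,255,255),1)
    for i in range(0,h,20):
        cv2.putText(im,str(y+i),(0,i*s+4),0,.3,(0,255,255),1);cv2.line(im,(20,i*s),(26,i*s),(0,255,255),1)
    return im
a=crop("scene",360,130,100,120,4); b=crop("side",205,265,100,140,4)
h=max(a.shape[0],b.shape[0]); P=lambda m:np.pad(m,((0,h-m.shape[0]),(0,0),(0,0)))
cv2.imwrite("pics/stand.png",np.hstack([P(a),P(b)]))
a=crop("scene",150,235,210,130,3); b=crop("side",280,190,150,125,3)
a=crop("scene",150,235,210,130,3);b=crop("side",280,190,150,125,3)
w=max(a.shape[1],b.shape[1]);P=lambda m:np.pad(m,((0,0),(0,w-m.shape[1]),(0,0)))
m=np.vstack([P(a),P(b)]);print(m.shape)
m=m[:,:800];m=cv2.resize(m,None,fx=600/m.shape[0],fy=600/m.shape[0],interpolation=cv2.INTER_AREA) if m.shape[0]>600 else m
cv2.imwrite("pics/bal.png",m)
E
```

```text
(765, 630, 3)
```

View pics/stand.png

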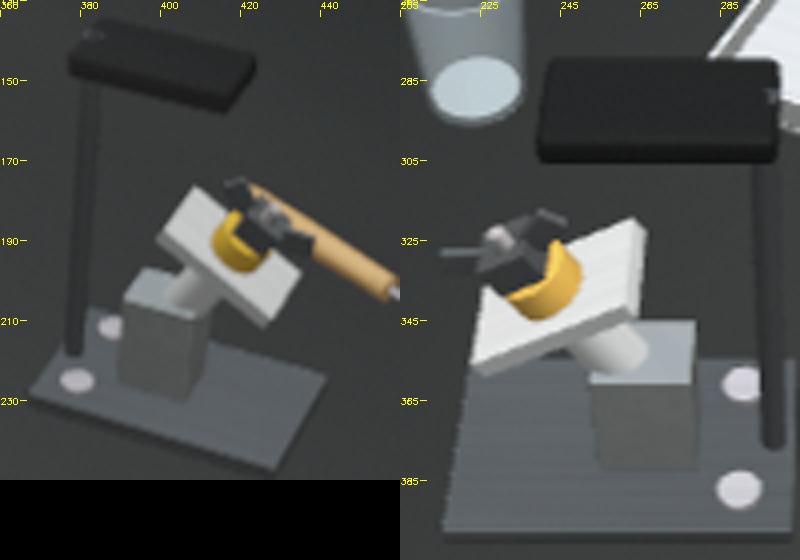

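View pics/bal.png

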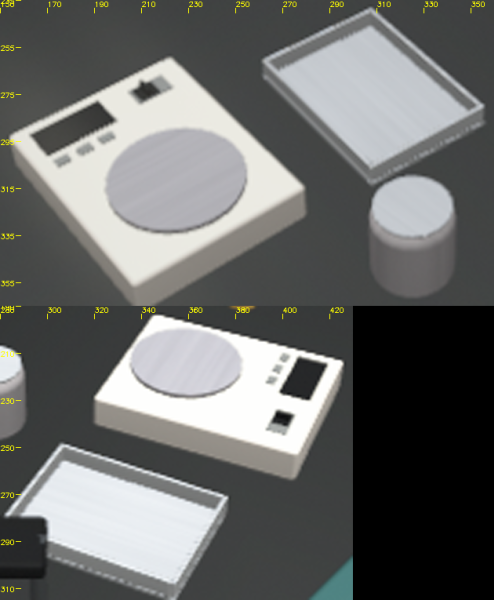

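The enlargements give the stand base corners (scene 367.5,228 / 428.8,247 / 441.8,224), the lamp head, the balance deck corners with the switch near (212,272), and the tray rim. I'll fit poses from both cameras.

```bash
cat > lib.py <<'E'
import numpy as np, cv2, pickle
from scipy.optimize import least_squares
from scipy.spatial.transform import Rotation as R
def proj(c,P):
    P=np.asarray(P,float).reshape(-1,3)
    K=np.array([[c["fx"],0,c["cx"]],[0,c["fy"],c["cy"]],[0,0,1]])
    return cv2.projectPoints(P,c["rvec"],c["tvec"],K,None)[0][:,0]
def projfish(c,P):
    Q=R.from_rotvec(c["rvec"]).apply(np.asarray(P,float).reshape(-1,3))+c["tvec"]
    rho=np.hypot(Q[:,0],Q[:,1]);s=np.arctan2(rho,Q[:,2])/np.maximum(rho,1e-9)*c["fx"]
    return np.c_[c["cx"]+s*Q[:,0],c["cy"]+s*Q[:,1]]
def tow(p,P):
    P=np.asarray(P,float).reshape(-1,3);a=np.radians(p[2]);s,c=np.sin(a),np.cos(a)
    return np.c_[p[0]+c*P[:,0]-s*P[:,1],p[1]+s*P[:,0]+c*P[:,1],P[:,2]]
def fit(cams,obs,p0):  # obs: (cam,[x,y,z],[u,v])
    def res(p): return np.concatenate([proj(cams[n],tow(p,P))[0]-uv for n,P,uv in obs])
    s=least_squares(res,p0,loss="soft_l1"); return s.x,res(s.x).reshape(-1,2)
def ground(c,uv,z):
    M=R.from_rotvec(c["rvec"]).as_matrix();o=-M.T@c["tvec"]
    d=M.T@[(uv[0]-c["cx"])/c["fx"],(uv[1]-c["cy"])/c["fy"],1]
    return o+d*(z-o[2])/d[2]
E
cat > m1.py <<'E'
from lib import *
d=pickle.load(open("cams0.pkl","rb"));np.set_printoptions(precision=1,suppress=True)
S,D="scene","side"
st=[(S,[80,50,12],(367.5,228)),(S,[-80,50,12],(428.8,247)),(S,[-80,-50,12],(441.8,223.8)),
(S,[77,-25,238],(385,134.5)),(S,[-20,-25,238],(423.8,145.5)),(S,[-20,25,222],(415.8,157.5)),
(D,[-80,-50,12],(215.8,397.5)),(D,[80,-50,12],(303.3,397)),(D,[-80,50,12],(222.5,355.5)),
(D,[-20,-25,222],(240,305)),(D,[77,-25,222],(299.5,305)),
(S,[-47,0,156.8],(425.5,182.5)),(D,[-47,0,156.8],(229.2,323.2))]
ba=[(S,[-110,85,38],(222.2,259.6)),(S,[-110,-85,38],(154.3,293.2)),(S,[110,-85,38],(207.4,357)),(S,[110,85,38],(279.6,314.9)),
(D,[-110,-85,38],(425.8,213.8)),(D,[-110,85,38],(405.4,252.1)),(D,[110,85,38],(320.4,229.1)),(D,[110,-85,38],(345.9,194.7))]
tr=[(S,[-90,65,24],(308.5,238.4)),(S,[-90,-65,24],(261.8,262.6)),(S,[90,-65,24],(308.5,306.4)),(S,[90,65,24],(355.7,280.9)),
(D,[90,65,24],(306.3,249.1)),(D,[-90,-65,24],(0,0)),(D,[-90,65,24],(0,0))]
g=lambda uv,z:ground(d[S],uv,z)
for n,o,uv,z in(("stand",st,(405,225),12),("bal",ba,(217,305),38)):
    c=g(uv,z);best=min((fit(d,o,[c[0],c[1],y]) for y in(0,90,180,270)),key=lambda t:abs(t[1]).sum())
    print(n,best[0]);print(best[1].T)
    if n=="bal":bal=best[0]
    else: sta=best[0]
print("tray corners S",[g(o[2],24)[:2] for o in tr[:4]])
print("tray corners D",[ground(d[D],uv,24)[:2] for uv in((306.3,249.1),(376.9,271.6),(354.4,308.6))])
print("ridge",g((211.6,272.4),47),ground(d[D],(400.3,237.2),47))
print("beaker",g((408,307),0),ground(d[D],(223,288),0),"tin top",g((325,320),75),ground(d[D],(276,216),75),"weight",g((135,379),0))
print("foot",tow(sta,[-20,0,110]),"tip",tow(sta,[-47,0,156.8]),"pan",tow(bal,[40,0,50]))
E
python3 m1.py
```

```text
stand [547.4 237.4 208. ]
[[-2.7 -1.4 -1.6 -2.5 -0.9 -1.  -1.  -0.2 -1.3 -1.  -0.   1.6 -1.3]
 [ 0.3 -0.4 -0.8 -1.2 -2.8  2.1  0.2 -0.6 -1.5  1.5  0.7 -1.1 -0.6]]
bal [ 531.9 -269.4  363. ]
[[-0.2 -1.9 -1.2  0.  -1.2 -0.4 -2.6 -2.2]
 [-1.5 -1.  -0.8 -1.  -1.   0.7 -0.3 -2. ]]
tray corners S [array([462.1,  14.7]), array([ 469.6, -119.1]), array([ 643.7, -112.4]), array([642.1,  14.1])]
tray corners D [array([ 634.6, -113. ]), array([ 456.1, -115.8]), array([454.9,  12.1])]
ridge [ 455.2 -234.9   47. ] [ 444.1 -228.5   47. ]
beaker [751.9  70.    0. ] [751.3  66.4  -0. ] tin top [ 732.7 -134.9   75. ] [ 727.7 -135.4   75. ] weight [ 584.6 -471.7    0. ]
foot [[565.1 246.7 110. ]] tip [[588.9 259.4 156.8]] pan [[ 571.9 -267.3   50. ]]
```

```bash
cat > plan.py <<'E'
from lib import *
from rig import readout, vision
np.set_printoptions(precision=2,suppress=True)
def rot(rpy): return R.from_euler("xyz",rpy,degrees=True)
def look():
    s=readout.sense();print("t",round(s["time_s"],2),"pos",s["eef_pos"],"rpy",s["tool_rot"],"F",s["wrist_force"],"w",round(s["grip_width"],1));return s
def tool(x_,y_):  # rot from tool z and y directions
    z=np.array(x_,float);z/=np.linalg.norm(z);y=np.array(y_,float);y-=z*(y@z);y/=np.linalg.norm(y)
    return R.from_matrix(np.c_[np.cross(y,z),y,z])
def rows(p0,r0,wps,step=38,ang=6.8):
    """wps: list of (pos,R). prints rows (offset cm, angular deg), merged as counts"""
    n=0
    for p1,r1 in wps:
        p1=np.array(p1,float);w=(r0.inv()*r1).as_rotvec(degrees=True);D=p1-p0
        N=int(max(np.ceil(np.linalg.norm(D)/step),np.ceil(np.linalg.norm(w)/ang),1))
        print("->",p1,"N",N,"ang/row",np.round(w/N,2))
        rr=r0
        for i in range(N):
            print("  off",np.round(rr.inv().apply(D/N)/10,2).tolist());rr=rr*R.from_rotvec(w/N,degrees=True)
            if np.linalg.norm(w)<1: break
        p0,r0=p1,r1
E
python3 - <<'E'
from plan import *
s=look();d=pickle.load(open("cams0.pkl","rb"));c=d["wrist"]
M=R.from_rotvec(c["rvec"]);o=-M.inv().apply(c["tvec"]);r0=rot(s["tool_rot"])
print("cam in tool",r0.inv().apply(o-s["eef_pos"]),(r0.inv()*M.inv()).as_matrix())
dn=rot([180,0,183])
rows(s["eef_pos"],r0,[([330,330,222],dn),([400,80,222],dn),([450,-232,150],dn)])
E
```

```text
t 0.15 pos [155.66 578.87 221.98] rpy [-179.91   -0.01  164.94] F [-0.45  0.09  0.94] w 88.4
cam in tool [  73.42   -0.53 -161.52] [[ 0.   -0.96 -0.27]
 [ 1.   -0.    0.  ]
 [-0.   -0.27  0.96]]
-> [330. 330. 222.] N 8 ang/row [-0.01 -0.   -2.26]
  off [-2.91, -2.44, 0.0]
  off [-2.81, -2.55, 0.0]
  off [-2.71, -2.66, 0.0]
  off [-2.6, -2.76, 0.0]
  off [-2.49, -2.86, 0.0]
  off [-2.38, -2.96, 0.0]
  off [-2.26, -3.05, 0.0]
  off [-2.14, -3.14, 0.0]
-> [400.  80. 222.] N 7 ang/row [0. 0. 0.]
  off [-0.81, -3.62, -0.0]
-> [ 450. -232.  150.] N 9 ang/row [0. 0. 0.]
  off [-0.37, -3.49, 0.8]
```

Call:
step_arm(targets=[{"angular": [0, 0, -2.3], "offset": [-2.9, -2.4, 0], "gripper": 0}, {"angular": [0, 0, -2.3], "offset": [-2.8, -2.6, 0], "gripper": 0}, {"angular": [0, 0, -2.3], "offset": [-2.7, -2.7, 0], "gripper": 0}, {"angular": [0, 0, -2.3], "offset": [-2.6, -2.8, 0], "gripper": 0}, {"angular": [0, 0, -2.3], "offset": [-2.5, -2.9, 0], "gripper": 0}, {"angular": [0, 0, -2.3], "offset": [-2.4, -3.0, 0], "gripper": 0}, {"angular": [0, 0, -2.3], "offset": [-2.3, -3.0, 0], "gripper": 0}, {"angular": [0, 0, -2.3], "offset": [-2.1, -3.1, 0], "gripper": 0}])

```text
time_s: 0.82
eef_pos: [333.2, 327.3, 219.2]
tool_rot: [179.9, -0.1, -175.2]
wrist_force: [0.4, 0.0, 0.5]
grip_width: 87.6
```

Call:
step_arm(targets=[{"angular": [0, 0, 0], "offset": [-0.8, -3.6, 0], "gripper": 180}, {"angular": [0, 0, 0], "offset": [-0.8, -3.6, 0], "gripper": 180}, {"angular": [0, 0, 0], "offset": [-0.8, -3.6, 0], "gripper": 180}, {"angular": [0, 0, 0], "offset": [-0.8, -3.6, 0], "gripper": 180}, {"angular": [0, 0, 0], "offset": [-0.8, -3.6, 0], "gripper": 180}, {"angular": [0, 0, 0], "offset": [-0.8, -3.6, 0], "gripper": 180}, {"angular": [0, 0, 0], "offset": [-0.8, -3.6, 0], "gripper": 180}])

```text
time_s: 1.4
eef_pos: [414.5, 69.5, 218.9]
tool_rot: [179.9, 0.0, -175.0]
wrist_force: [1.1, 0.4, -0.3]
grip_width: 44.7
```

Call:
step_arm(targets=[{"angular": [0, 0, 0.25], "offset": [-0.1, -3.8, 0.85], "gripper": 180}, {"angular": [0, 0, 0.25], "offset": [-0.1, -3.8, 0.85], "gripper": 180}, {"angular": [0, 0, 0.25], "offset": [-0.1, -3.8, 0.85], "gripper": 180}, {"angular": [0, 0, 0.25], "offset": [-0.1, -3.8, 0.85], "gripper": 180}, {"angular": [0, 0, 0.25], "offset": [-0.1, -3.8, 0.85], "gripper": 180}, {"angular": [0, 0, 0.25], "offset": [-0.1, -3.8, 0.85], "gripper": 180}, {"angular": [0, 0, 0.25], "offset": [-0.1, -3.8, 0.85], "gripper": 180}, {"angular": [0, 0, 0.25], "offset": [-0.1, -3.8, 0.85], "gripper": 180}])

```text
time_s: 2.07
eef_pos: [446.4, -249.1, 150.0]
tool_rot: [179.9, 0.5, -177.1]
wrist_force: [-0.1, -0.4, -0.4]
grip_width: 26.0
```

```bash
python3 - <<'E'
from plan import *
s=look();c=vision.read_camera("wrist");s=look()
pickle.dump((c,s),open("w1.pkl","wb"))
im=c["image"][:,:,::-1].copy()
bal=[531.9,-269.4,3.0]
for p in projfish(c,tow(bal,[[-110,85,38],[-110,-85,38],[110,-85,38],[110,85,38],[40,0,50],[-80,40,47]])):print(p)
cv2.imwrite("pics/w1.png",im)
E
```

```text
t 2.07 pos [ 446.4  -249.13  149.96] rpy [ 179.94    0.5  -177.12] F [-0.09 -0.44 -0.39] w 26.0
t 2.12 pos [ 447.92 -256.48  149.01] rpy [-179.74    0.56 -177.21] F [ 3.31 -6.4  -0.47] w 25.6
[402.89 201.52]
[182.93 203.21]
[215.72 419.44]
[384.09 422.37]
[295.02 376.94]
[343.92 243.13]
```

View pics/w1.png

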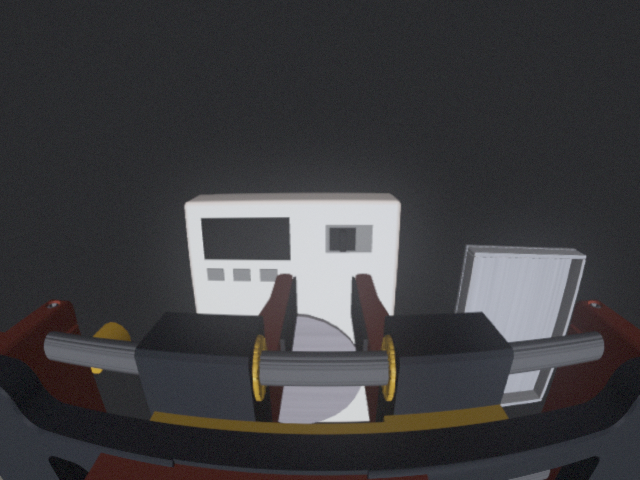

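The wrist view shows the balance front edge along row ~204 and the switch at about (343,240), with the black slider at the left (off) end of its slot. I'll move closer, settle, and look at a crop.

Call:
step_arm(targets=[{"angular": [0, 0, 0], "offset": [-0.25, 1.3, 2.5], "gripper": 180}, {"angular": [0, 0, 0], "offset": [-0.25, 1.3, 2.5], "gripper": 180}, {"angular": [0, 0, 0], "offset": [0, 0, 1.0], "gripper": 180}, {"angular": [0, 0, 0], "offset": [0, 0, 0], "gripper": 180}, {"angular": [0, 0, 0], "offset": [0, 0, 0], "gripper": 180}])

```text
time_s: 2.53
eef_pos: [453.2, -236.5, 85.9]
tool_rot: [-179.6, 0.6, -177.8]
wrist_force: [0.5, 0.7, -0.6]
grip_width: 26.0
```

```bash
python3 - <<'E'
from plan import *
s=look();c=vision.read_camera("wrist");s=look()
pickle.dump((c,s),open("w2.pkl","wb"))
im=c["image"][:,:,::-1].copy()
bal=[531.9,-269.4,3.0]
p=projfish(c,tow(bal,[[-80,40,47]]))[0];print(p)
x,y=int(p[0])-100,max(int(p[1])-75,0);print("crop",x,y)
cv2.imwrite("pics/w2.png",cv2.resize(im[y:y+150,x:x+200],None,fx=4,fy=4,interpolation=cv2.INTER_CUBIC))
print(projfish(c,[s["eef_pos"]]))
E
```

```text
t 2.53 pos [ 453.16 -236.48   85.89] rpy [-179.63    0.62 -177.78] F [ 0.5   0.71 -0.61] w 26.0
t 2.58 pos [ 453.23 -236.56   86.14] rpy [-179.62    0.63 -177.77] F [-0.19  0.68 -0.24] w 25.7
[329.24 262.83]
crop 229 187
[[323.58 297.05]]
```

View pics/w2.png

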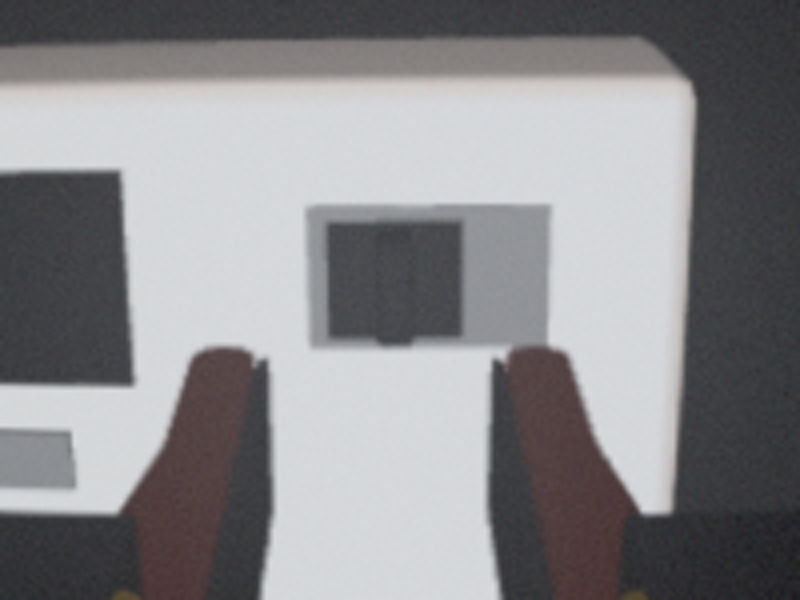

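The crop shows the black ridge at crop (396,284), full picture (328,258), at the left end of its slot. The fingers straddle slightly right of it and the deck corner is at full picture (401,208).

```bash
cat >> lib.py <<'E'
def groundf(c,uv,z):
    v=np.array([uv[0]-c["cx"],uv[1]-c["cy"]]);r=np.linalg.norm(v);t=r/c["fx"]
    M=R.from_rotvec(c["rvec"]).as_matrix();o=-M.T@c["tvec"]
    d=M.T@np.r_[v/r*np.sin(t),np.cos(t)];return o+d*(z-o[2])/d[2]
E
python3 - <<'E'
from plan import *
c,s=pickle.load(open("w2.pkl","rb"))
print("ridge",groundf(c,(328,258),47),"ends",groundf(c,(328,242.5),47),groundf(c,(328,273.2),47))
print("corner",groundf(c,(401.5,208),38),tow([531.9,-269.4,3],[-110,85,38]))
E
```

```text
ridge [ 447.03 -234.47   47.  ] ends [ 437.83 -234.87   47.  ] [ 456.3  -234.07   47.  ]
corner [ 417.97 -192.94   38.  ] [[ 417.6  -190.27   38.  ]]
```

Call:
step_arm(targets=[{"angular": [0, 0, 0], "offset": [0.55, 0.25, 1.5], "gripper": 180}, {"angular": [0, 0, 0], "offset": [0, 0, 1.5], "gripper": 180}, {"angular": [0, 0, 0], "offset": [0, 0, 0.8], "gripper": 180}, {"angular": [0, 0, 0], "offset": [0, 0, 0.2], "gripper": 180}, {"angular": [0, 0, 0], "offset": [0, 0, 0], "gripper": 180}])

```text
time_s: 3.0
eef_pos: [451.9, -236.5, 49.8]
tool_rot: [-179.3, 1.1, -177.7]
wrist_force: [0.5, 0.8, 0.4]
grip_width: 25.9
```

Call:
step_arm(targets=[{"angular": [0, 0, 0], "offset": [0.6, 0.25, 0.5], "gripper": 180}, {"angular": [0, 0, 0], "offset": [0, 0, 0.3], "gripper": 180}, {"angular": [0, 0, 0], "offset": [0, 0, 0], "gripper": 180}])

```text
time_s: 3.25
eef_pos: [446.9, -235.1, 43.1]
tool_rot: [-179.2, 1.2, -177.7]
wrist_force: [-0.0, -0.5, -0.8]
grip_width: 25.7
```

Close on the ridge and check.

Call:
step_arm(targets=[{"angular": [0, 0, 0], "offset": [0, 0, 0.15], "gripper": 255}, {"angular": [0, 0, 0], "offset": [0, 0, 0], "gripper": 255}, {"angular": [0, 0, 0], "offset": [0, 0, 0], "gripper": 255}, {"angular": [0, 0, 0], "offset": [0, 0, 0], "gripper": 255}, {"angular": [0, 0, 0], "offset": [0, 0, 0], "gripper": 255}], grip_force=8)

```text
time_s: 3.67
eef_pos: [447.1, -234.9, 42.1]
tool_rot: [-179.2, 1.3, -177.7]
wrist_force: [-1.0, -0.9, -1.2]
grip_width: 5.0
```

Call:
step_arm(targets=[{"angular": [0, 0, 0], "offset": [0, 0.4, 0], "gripper": 255}, {"angular": [0, 0, 0], "offset": [0, 0.4, 0], "gripper": 255}, {"angular": [0, 0, 0], "offset": [0, 0.4, 0], "gripper": 255}, {"angular": [0, 0, 0], "offset": [0, 0, 0], "gripper": 255}])

```text
time_s: 4.0
eef_pos: [446.7, -224.8, 42.2]
tool_rot: [-178.9, 1.3, -177.6]
wrist_force: [-1.7, -4.2, -3.0]
grip_width: 4.7
```

Call:
step_arm(targets=[{"angular": [0, 0, 0], "offset": [0, 0.1, 0], "gripper": 255}, {"angular": [0, 0, 0], "offset": [0, 0, 0], "gripper": 180}, {"angular": [0, 0, 0], "offset": [0, 0, 0], "gripper": 180}, {"angular": [0, 0, 0], "offset": [0, 0, 0], "gripper": 180}, {"angular": [0, 0, 0], "offset": [0, 0, -2], "gripper": 180}, {"angular": [0, 0, 0], "offset": [0, 0, -3], "gripper": 180}, {"angular": [0, 0, 0], "offset": [0, 0, 0], "gripper": 180}])

```text
time_s: 4.58
eef_pos: [444.9, -221.0, 92.4]
tool_rot: [-178.9, 1.1, -177.5]
wrist_force: [1.0, -0.6, 0.3]
grip_width: 25.7
```

```bash
python3 - <<'E'
from plan import *
c=vision.read_camera("wrist");s=look()
p=projfish(c,[[446.5,-224.3,47]])[0];q=projfish(c,[[447,-234.3,47]])[0];print("ridge expected on",p,"off",q)
g=cv2.cvtColor(c["image"],cv2.COLOR_RGB2GRAY)
y=int(p[1]);print(int(p[0])-45,g[y-2:y+3,int(p[0])-45:int(p[0])+45].mean(0).astype(int))
# plan to stud pre-pose
sta=[547.4,237.4,208.];foot=tow(sta,[-20,0,110])[0];a=(tow(sta,[-47,0,156.765])[0]-foot)/54
ydir=-(tow(sta,[0,1,0])[0]-tow(sta,[0,0,0])[0]);ydir=-np.array([np.sin(np.radians(28))*1,-np.cos(np.radians(28)),0])
T=tool(-a,ydir);print("foot",foot,"axis",a,"T rpy",T.as_euler("xyz",degrees=True),"x",T.apply([1,0,0]))
r0=rot(s["tool_rot"]);up=R.from_rotvec([0,0,0])
pre=foot+a*(28+9-19+100) ;print("pre",pre)
dn=rot([180,0,-170])
rows(s["eef_pos"],r0,[([460,-100,330],dn),([540,100,420],T),(foot+a*200,T)])
E
```

```text
t 4.63 pos [ 444.   -220.45   90.63] rpy [-179.01    1.04 -177.5 ] F [ 0.27 -0.46 -0.35] w 25.8
ridge expected on [319.3  265.78] off [302.41 265.75]
274 [214 215 215 215 215 215 215 211 169 148 147 146 147 147 147 147 147 147
 146 146 146 147 146 147 146 147 147 146 140  92  74  73  73  72  72  75
  73  73  72  71  69  70  71  71  72  72  73  71  70  68  71  72  73  73
  72  71  70  73  71  71  78 117 139 145 147 157 186 212 214 215 214 214
 215 215 214 214 214 215 214 214 214 214 214 214 214 214 215 214 215 214]
foot [565.06 246.79 110.  ] axis [0.44 0.23 0.87] T rpy [ 180.  -30. -152.] x [-0.76 -0.41  0.5 ]
pre [617.15 274.49 212.19]
-> [ 460. -100.  330.] N 8 ang/row [-0.13  0.12 -0.94]
  off [-0.32, 1.44, -3.01]
  off [-0.34, 1.45, -3.01]
  off [-0.35, 1.45, -3.01]
  off [-0.37, 1.45, -3.0]
  off [-0.39, 1.45, -3.0]
  off [-0.41, 1.45, -3.0]
  off [-0.42, 1.45, -3.0]
  off [-0.44, 1.45, -2.99]
-> [540. 100. 420.] N 7 ang/row [ 0.67  4.25 -2.51]
  off [-1.62, 2.62, -1.29]
  off [-1.63, 2.53, -1.44]
  off [-1.63, 2.44, -1.59]
  off [-1.61, 2.35, -1.74]
  off [-1.58, 2.26, -1.88]
  off [-1.53, 2.17, -2.02]
  off [-1.47, 2.08, -2.16]
-> [653.35 293.74 283.2 ] N 7 ang/row [0. 0. 0.]
  off [-3.34, 1.68, 0.33]
```

The ridge edge profile shows the slider now at the right (on) end of its slot. Next, go to the stud.

Call:
step_arm(targets=[{"angular": [0, 0, -1], "offset": [0, 0, -3.0], "gripper": 110}, {"angular": [0, 0, -1], "offset": [-0.3, 1.5, -3.0], "gripper": 110}, {"angular": [0, 0, -1], "offset": [-0.4, 1.5, -3.0], "gripper": 110}, {"angular": [0, 0, -1], "offset": [-0.4, 1.5, -3.0], "gripper": 110}, {"angular": [0, 0, -1], "offset": [-0.4, 1.5, -3.0], "gripper": 110}, {"angular": [0, 0, -1], "offset": [-0.4, 1.5, -3.0], "gripper": 110}, {"angular": [0, 0, -1], "offset": [-0.4, 1.5, -3.0], "gripper": 110}, {"angular": [0, 0, -1], "offset": [-0.4, 1.5, -3.0], "gripper": 110}])

```text
time_s: 5.3
eef_pos: [449.3, -102.8, 326.8]
tool_rot: [-179.8, -0.0, -169.4]
wrist_force: [-0.1, -0.8, -0.3]
grip_width: 49.9
```

Call:
step_arm(targets=[{"angular": [0.7, 4.2, -2.5], "offset": [-1.6, 2.6, -1.3], "gripper": 110}, {"angular": [0.7, 4.2, -2.5], "offset": [-1.6, 2.5, -1.4], "gripper": 110}, {"angular": [0.7, 4.2, -2.5], "offset": [-1.6, 2.4, -1.6], "gripper": 110}, {"angular": [0.7, 4.2, -2.5], "offset": [-1.6, 2.4, -1.7], "gripper": 110}, {"angular": [0.7, 4.2, -2.5], "offset": [-1.6, 2.3, -1.9], "gripper": 110}, {"angular": [0.7, 4.2, -2.5], "offset": [-1.5, 2.2, -2.0], "gripper": 110}, {"angular": [0.7, 4.2, -2.5], "offset": [-1.5, 2.1, -2.2], "gripper": 110}, {"angular": [0, 0, 0], "offset": [0, 0, 0], "gripper": 110}])

```text
time_s: 5.97
eef_pos: [529.1, 111.7, 417.5]
tool_rot: [-179.1, -30.9, -151.2]
wrist_force: [-1.8, -0.8, -0.6]
grip_width: 49.9
```

```bash
cat > go.py <<'E'
from plan import *
sta=[547.4,237.4,208.]
def stud(sta=sta):
    foot=tow(sta,[-20,0,110])[0];a=(tow(sta,[-47,0,156.765])[0]-foot)/54
    y=tow([0,0,sta[2]],[0,1,0])[0];return foot,a,tool(-a,-y if y[1]<0 else y)
E
python3 - <<'E'
from go import *
f,a,T=stud();s=look();print(s["joint_positions"]);rows(s["eef_pos"],rot(s["tool_rot"]),[(f+a*180,T)])
E
```

```text
t 5.97 pos [529.09 111.68 417.5 ] rpy [-179.15  -30.95 -151.18] F [-1.8  -0.84 -0.59] w 49.9
[  11.41   27.57   56.1   -11.88  125.29 -112.02]
-> [644.52 289.04 265.88] N 7 ang/row [-0.18 -0.13  0.1 ]
  off [-3.4, 1.43, 0.47]
  off [-3.4, 1.44, 0.48]
  off [-3.39, 1.44, 0.49]
  off [-3.39, 1.45, 0.5]
  off [-3.39, 1.45, 0.52]
  off [-3.38, 1.45, 0.53]
  off [-3.38, 1.46, 0.54]
```

Call:
step_arm(targets=[{"angular": [-0.2, -0.1, 0.1], "offset": [-3.4, 1.4, 0.5], "gripper": 110}, {"angular": [-0.2, -0.1, 0.1], "offset": [-3.4, 1.4, 0.5], "gripper": 110}, {"angular": [-0.2, -0.1, 0.1], "offset": [-3.4, 1.4, 0.5], "gripper": 110}, {"angular": [-0.2, -0.1, 0.1], "offset": [-3.4, 1.4, 0.5], "gripper": 110}, {"angular": [-0.2, -0.1, 0.1], "offset": [-3.4, 1.4, 0.5], "gripper": 110}, {"angular": [-0.2, -0.1, 0.1], "offset": [-3.4, 1.5, 0.5], "gripper": 110}, {"angular": [-0.2, -0.1, 0.1], "offset": [-3.0, 1.4, 0.5], "gripper": 110}, {"angular": [0, 0, 0], "offset": [0, 0, 0], "gripper": 110}])

```text
time_s: 6.63
eef_pos: [645.8, 295.6, 247.3]
tool_rot: [179.7, -30.8, -151.7]
wrist_force: [-1.5, -0.2, -1.9]
grip_width: 49.6
```

```bash
python3 - <<'E'
from go import *
f,a,T=stud();s=look();c=vision.read_camera("wrist");s=look();pickle.dump((c,s),open("w3.pkl","wb"))
rows(s["eef_pos"],rot(s["tool_rot"]),[(f+a*100,T)])
P=projfish(c,[f,f+a*54,f+a*28]);print(P)
im=c["image"][:,:,::-1];x,y=int(P[1][0])-100,int(P[1][1])-75;print("crop",x,y)
cv2.imwrite("pics/w3.png",cv2.resize(im[y:y+150,x:x+200],None,fx=4,fy=4,interpolation=cv2.INTER_CUBIC))
E
```

```text
t 6.63 pos [645.83 295.56 247.25] rpy [ 179.66  -30.79 -151.67] F [-1.51 -0.2  -1.85] w 49.6
t 6.68 pos [645.33 293.86 249.08] rpy [ 179.73  -30.82 -151.73] F [-0.47  0.01 -0.58] w 49.6
-> [609.21 270.26 196.6 ] N 2 ang/row [ 0.07 -0.41  0.11]
  off [0.5, -0.2, 3.35]
[[317.06 207.93]
 [316.13 220.41]
 [316.62 213.86]]
crop 216 145
```

View pics/w3.png

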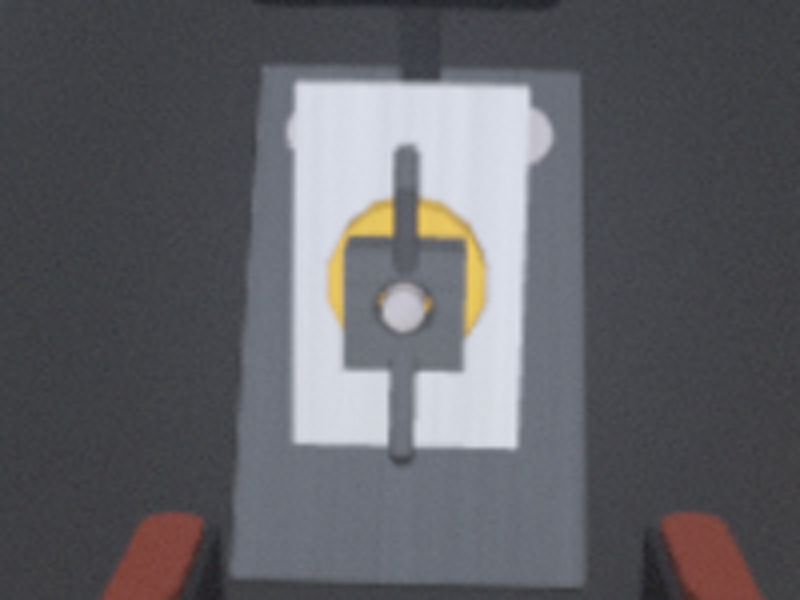

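The wrist crop shows nut, spacer and plate in line with the stud tip at full picture (317,221), under 1 px from the prediction. The stand is turned about 1° less than fitted.

```bash
cat > go.py <<'E'
from plan import *
a=np.array([.5*np.cos(np.radians(27.2)),.5*np.sin(np.radians(27.2)),np.cos(np.pi/6)])
tip=np.array([588.9,259.4,156.8])+[.2,.6,-.2];foot=tip-54*a
T=tool(-a,[-np.sin(np.radians(27.2)),np.cos(np.radians(27.2)),0])
def st():  # along / cross error relative to stud in tool axes of T
    s=look();p=s["eef_pos"];e=T.inv().apply(p-foot);print("along",-e[2],"cross xy",e[:2],"rot err",(T.inv()*rot(s["tool_rot"])).as_rotvec(degrees=True));return s
E
python3 - <<'E'
from go import *
s=st();rows(s["eef_pos"],rot(s["tool_rot"]),[(foot+a*80,T),(foot+a*30,T)],step=15)
E
```

```text
t 6.68 pos [645.33 293.86 249.08] rpy [ 179.73  -30.82 -151.73] F [-0.47  0.01 -0.58] w 49.6
along 166.83828505121036 cross xy [-10.47   4.41] rot err [ 0.27  0.82 -0.92]
-> [600.66 265.94 179.12] N 6 ang/row [-0.05 -0.14  0.15]
  off [0.15, -0.06, 1.45]
  off [0.16, -0.07, 1.45]
  off [0.16, -0.07, 1.45]
  off [0.16, -0.07, 1.45]
  off [0.17, -0.07, 1.45]
  off [0.17, -0.07, 1.45]
-> [578.43 254.51 135.82] N 4 ang/row [0. 0. 0.]
  off [-0.0, -0.0, 1.25]
```

Call:
step_arm(targets=[{"angular": [0, -0.2, 0.2], "offset": [0.2, -0.1, 1.5], "gripper": 110}, {"angular": [0, -0.2, 0.2], "offset": [0.2, -0.1, 1.5], "gripper": 110}, {"angular": [0, -0.2, 0.2], "offset": [0.2, -0.1, 1.5], "gripper": 110}, {"angular": [0, -0.1, 0.2], "offset": [0.2, -0.05, 1.5], "gripper": 110}, {"angular": [0, -0.1, 0.1], "offset": [0.2, 0, 1.5], "gripper": 110}, {"angular": [0, 0, 0], "offset": [0, 0, 0], "gripper": 110}, {"angular": [0, 0, 0], "offset": [0, 0, 0], "gripper": 110}])

```text
time_s: 7.27
eef_pos: [602.6, 262.6, 188.7]
tool_rot: [-179.6, -30.0, -153.0]
wrist_force: [0.5, 1.1, -0.4]
grip_width: 49.8
```

```bash
python3 - <<'E'
from go import *
s=st();rows(s["eef_pos"],rot(s["tool_rot"]),[(foot+a*31,T)],step=15)
E
```

```text
t 7.27 pos [602.57 262.57 188.71] rpy [-179.59  -29.99 -153.02] F [ 0.53  1.09 -0.4 ] w 49.8
along 88.38375753879235 cross xy [ 4.66 -3.87] rot err [ 0.3  -0.01  0.19]
-> [578.87 254.74 136.68] N 4 ang/row [-0.08  0.   -0.05]
  off [-0.12, 0.1, 1.43]
```

Call:
step_arm(targets=[{"angular": [0, 0, 0], "offset": [-0.25, 0.2, 1.2], "gripper": 110}, {"angular": [0, 0, 0], "offset": [-0.2, 0.2, 1.2], "gripper": 110}, {"angular": [0, 0, 0], "offset": [0, 0, 1.0], "gripper": 110}, {"angular": [0, 0, 0], "offset": [0, 0, 1.0], "gripper": 110}, {"angular": [0, 0, 0], "offset": [0, 0, 0], "gripper": 110}, {"angular": [0, 0, 0], "offset": [0, 0, 0], "gripper": 110}])

```text
time_s: 7.77
eef_pos: [586.8, 256.3, 150.9]
tool_rot: [-179.5, -29.5, -153.1]
wrist_force: [0.5, 0.1, 1.2]
grip_width: 49.9
```

```bash
python3 - <<'E'
from go import *
s=st();rows(s["eef_pos"],rot(s["tool_rot"]),[(foot+a*30.5,T)],step=15)
E
```

```text
t 7.77 pos [586.83 256.35 150.95] rpy [-179.49  -29.53 -153.15] F [0.49 0.12 1.18] w 49.9
along 47.261281983492594 cross xy [ 0.37 -2.21] rot err [ 0.34 -0.47  0.3 ]
-> [578.65 254.63 136.25] N 2 ang/row [-0.17  0.24 -0.15]
  off [-0.01, 0.12, 0.84]
```

Call:
step_arm(targets=[{"angular": [-0.2, 0.3, -0.2], "offset": [0, 0.15, 0.9], "gripper": 110}, {"angular": [-0.2, 0.2, -0.1], "offset": [0, 0.1, 0.9], "gripper": 110}, {"angular": [0, 0, 0], "offset": [0, 0, 0], "gripper": 110}, {"angular": [0, 0, 0], "offset": [0, 0, 0], "gripper": 110}])

```text
time_s: 8.1
eef_pos: [577.6, 254.5, 134.2]
tool_rot: [179.9, -30.0, -152.8]
wrist_force: [-1.1, 0.5, 0.5]
grip_width: 50.0
```

```bash
python3 - <<'E'
from go import *
s=st()
E
```

```text
t 8.1 pos [577.6  254.49 134.15] rpy [ 179.88  -30.02 -152.77] F [-1.06  0.49  0.48] w 50.0
along 28.18852023158072 cross xy [-0.19  0.36] rot err [-0.1   0.02 -0.03]
```

Call:
step_arm(targets=[{"angular": [0, 0, 0], "offset": [0, 0, -0.25], "gripper": 110}, {"angular": [0, 0, 0], "offset": [0, 0, 0], "gripper": 110}, {"angular": [0, 0, 0], "offset": [0, 0, 0], "gripper": 255}, {"angular": [0, 0, 0], "offset": [0, 0, 0], "gripper": 255}, {"angular": [0, 0, 0], "offset": [0, 0, 0], "gripper": 255}, {"angular": [0, 0, 0], "offset": [0, 0, 0], "gripper": 255}, {"angular": [0, 0, 0], "offset": [0, 0, 0], "gripper": 255}], grip_force=25)

```text
time_s: 8.68
eef_pos: [579.8, 255.4, 137.2]
tool_rot: [179.9, -29.9, -152.8]
wrist_force: [-0.9, -0.1, -1.3]
grip_width: 24.2
```

```bash
python3 - <<'E'
from go import *
s=st()
E
```

```text
t 8.68 pos [579.76 255.42 137.21] rpy [ 179.92  -29.92 -152.77] F [-0.92 -0.06 -1.32] w 24.2
along 32.004340107630185 cross xy [-0.69  0.19] rot err [-0.07 -0.08 -0.02]
```

Call:
step_arm(targets=[{"angular": [0, 0, 0], "offset": [0, 0, -0.5], "gripper": 255}, {"angular": [0, 0, 0], "offset": [0, 0, -0.8], "gripper": 255}, {"angular": [0, 0, 0], "offset": [0, 0, -1.0], "gripper": 255}, {"angular": [0, 0, 0], "offset": [0, 0, -1.0], "gripper": 255}, {"angular": [0, 0, 0], "offset": [0, 0, -1.0], "gripper": 255}, {"angular": [0, 0, 0], "offset": [0, 0, -1.0], "gripper": 255}, {"angular": [0, 0, 0], "offset": [0, 0, -1.5], "gripper": 255}])

```text
time_s: 9.27
eef_pos: [611.3, 271.8, 200.1]
tool_rot: [179.9, -30.1, -152.8]
wrist_force: [0.5, 0.4, -0.5]
grip_width: 23.8
```

Call:
step_arm(targets=[{"angular": [0, 0, 0], "offset": [0, 0, -2.5], "gripper": 255}, {"angular": [0, 0, 0], "offset": [0, 0, -3.5], "gripper": 255}, {"angular": [0, 0, 0], "offset": [0, 0, -3.5], "gripper": 255}])

```text
time_s: 9.52
eef_pos: [653.1, 293.6, 285.0]
tool_rot: [179.8, -30.4, -152.7]
wrist_force: [1.0, 0.9, 0.1]
grip_width: 23.8
```

```bash
python3 - <<'E'
from go import *
s=st();dn=rot([180,0,-178])
rows(s["eef_pos"],rot(s["tool_rot"]),[([560,110,380],dn),([506,-52,180],dn),([506,-52,50],dn)])
E
```

```text
t 9.52 pos [653.15 293.63 284.96] rpy [ 179.8   -30.43 -152.72] F [1.02 0.93 0.07] w 23.8
along 201.3314795066829 cross xy [1.54 0.64] rot err [-0.16  0.43 -0.07]
-> [560. 110. 380.] N 6 ang/row [-1.09 -5.    4.1 ]
  off [3.2, -2.01, 0.04]
  off [3.04, -2.23, -0.28]
  off [2.83, -2.43, -0.58]
  off [2.59, -2.61, -0.86]
  off [2.31, -2.77, -1.13]
  off [2.0, -2.9, -1.37]
-> [506. -52. 180.] N 7 ang/row [0. 0. 0.]
  off [0.85, -2.29, 2.86]
-> [506. -52.  50.] N 4 ang/row [0. 0. 0.]
  off [0.0, -0.0, 3.25]
```

Call:
step_arm(targets=[{"angular": [-1.1, -5, 4.1], "offset": [3.2, -2.0, 0], "gripper": 255}, {"angular": [-1.1, -5, 4.1], "offset": [3.0, -2.2, -0.3], "gripper": 255}, {"angular": [-1.1, -5, 4.1], "offset": [2.8, -2.4, -0.6], "gripper": 255}, {"angular": [-1.1, -5, 4.1], "offset": [2.6, -2.6, -0.9], "gripper": 255}, {"angular": [-1.1, -5, 4.1], "offset": [2.3, -2.8, -1.1], "gripper": 255}, {"angular": [-1.1, -5, 4.1], "offset": [2.0, -2.9, -1.4], "gripper": 255}])

```text
time_s: 10.02
eef_pos: [591.9, 121.6, 358.0]
tool_rot: [179.6, 1.0, -178.5]
wrist_force: [0.2, -0.8, -0.2]
grip_width: 24.1
```

Call:
step_arm(targets=[{"angular": [0, 0, 0], "offset": [0.85, -2.3, 2.8], "gripper": 255}, {"angular": [0, 0, 0], "offset": [0.85, -2.3, 2.8], "gripper": 255}, {"angular": [0, 0, 0], "offset": [0.85, -2.3, 2.8], "gripper": 255}, {"angular": [0, 0, 0], "offset": [0.85, -2.3, 2.8], "gripper": 255}, {"angular": [0, 0, 0], "offset": [0.85, -2.3, 2.8], "gripper": 255}, {"angular": [0, 0, 0], "offset": [0.85, -2.3, 2.8], "gripper": 255}, {"angular": [0, 0, 0], "offset": [0.85, -2.0, 2.8], "gripper": 255}, {"angular": [0, 0, 0], "offset": [0, 0, 0], "gripper": 255}])

```text
time_s: 10.68
eef_pos: [544.7, -48.6, 177.9]
tool_rot: [179.8, 3.4, -178.9]
wrist_force: [-1.0, 1.0, -1.0]
grip_width: 24.0
```

```bash
python3 - <<'E'
from plan import *
s=look();dn=rot([180,0,-179]);c=vision.read_camera("wrist");pickle.dump((c,look()),open("w4.pkl","wb"))
cv2.imwrite("pics/w4.png",c["image"][:,:,::-1])
rows(s["eef_pos"],rot(s["tool_rot"]),[([506,-52,50],dn)])
E
```

```text
t 10.68 pos [544.67 -48.61 177.88] rpy [ 179.78    3.41 -178.92] F [-0.99  1.01 -1.03] w 24.0
t 10.73 pos [546.91 -47.61 180.42] rpy [ 179.76    3.63 -178.95] F [ 0.49 -0.1  -0.34] w 23.9
-> [506. -52.  50.] N 4 ang/row [0.06 0.85 0.02]
  off [1.16, -0.08, 3.13]
  off [1.11, -0.08, 3.15]
  off [1.06, -0.07, 3.17]
  off [1.02, -0.07, 3.18]
```

View pics/w4.png

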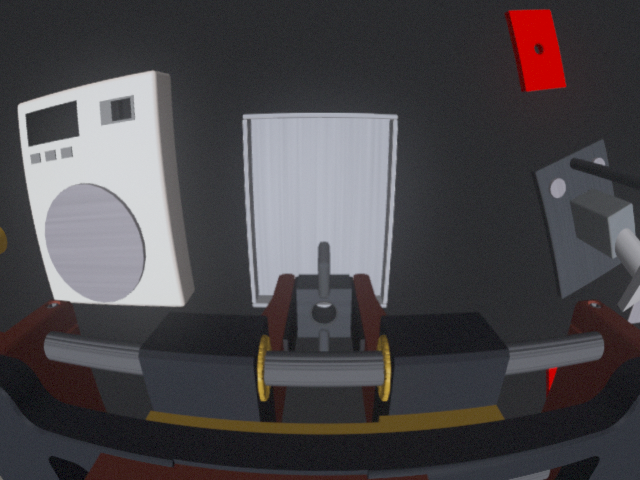

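The wrist view shows the nut held between the fingers and the tray rim corners near (244,116), (396,116), (252,304), (387,304). The slider is still at the on end. This is the 8th picture viewed.

Call:
step_arm(targets=[{"angular": [0, 0.9, 0], "offset": [1.2, -0.1, 2.8], "gripper": 255}, {"angular": [0, 0.9, 0], "offset": [1.1, -0.1, 2.8], "gripper": 255}, {"angular": [0, 0.9, 0], "offset": [1.1, -0.1, 2.8], "gripper": 255}, {"angular": [0, 0.9, 0], "offset": [1.0, 0, 2.8], "gripper": 255}, {"angular": [0, 0, 0], "offset": [0, 0, 0], "gripper": 255}])

```text
time_s: 11.15
eef_pos: [522.1, -50.5, 75.3]
tool_rot: [179.9, 1.2, -179.0]
wrist_force: [-0.8, 0.2, -1.0]
grip_width: 23.8
```

```bash
python3 - <<'E'
from plan import *
c,_=pickle.load(open("w4.pkl","rb"))
P=np.array([groundf(c,p,24)[:2] for p in((244,116),(396,116),(252,304),(387,304))]);print(P,P.mean(0))
s=look();rows(s["eef_pos"],rot(s["tool_rot"]),[([506,-52,10],rot([180,0,-179]))])
E
```

```text
[[ 461.53 -115.74]
 [ 459.32   10.76]
 [ 636.03 -115.04]
 [ 633.7    14.95]] [547.65 -51.27]
t 11.15 pos [522.08 -50.53  75.35] rpy [ 179.95    1.24 -178.98] F [-0.84  0.24 -1.03] w 23.8
-> [506. -52.  10.] N 2 ang/row [0.03 0.62 0.01]
  off [0.88, -0.06, 3.25]
  off [0.84, -0.06, 3.26]
```

Call:
step_arm(targets=[{"angular": [0, 0.6, 0], "offset": [0.9, 0, 2.2], "gripper": 255}, {"angular": [0, 0.6, 0], "offset": [0.9, 0, 2.0], "gripper": 255}, {"angular": [0, 0.3, 0], "offset": [0, 0, 1.3], "gripper": 255}, {"angular": [0, 0, 0], "offset": [0, 0, 0], "gripper": 255}, {"angular": [0, 0, 0], "offset": [0, 0, 0], "gripper": 255}])

```text
time_s: 11.57
eef_pos: [520.0, -49.7, 28.4]
tool_rot: [-179.9, 0.8, -178.8]
wrist_force: [-0.4, -0.4, -0.6]
grip_width: 24.0
```

Call:
step_arm(targets=[{"angular": [0, 0, 0], "offset": [0.8, 0, 0.7], "gripper": 255}, {"angular": [0, 0.5, 0], "offset": [0.6, 0, 0.7], "gripper": 255}, {"angular": [0, 0.4, 0], "offset": [0, 0, 0.5], "gripper": 255}, {"angular": [0, 0, 0], "offset": [0, 0, 0], "gripper": 255}, {"angular": [0, 0, 0], "offset": [0, 0, 0], "gripper": 255}])

```text
time_s: 11.98
eef_pos: [511.0, -50.6, 12.5]
tool_rot: [-179.7, 0.4, -178.8]
wrist_force: [0.2, 0.7, 0.2]
grip_width: 23.7
```

Call:
step_arm(targets=[{"angular": [0, 0, 0], "offset": [0, 0, 0.3], "gripper": 255}, {"angular": [0, 0, 0], "offset": [0, 0, 0.2], "gripper": 255}, {"angular": [0, 0, 0], "offset": [0, 0, 0], "gripper": 255}, {"angular": [0, 0, 0], "offset": [0, 0, 0], "gripper": 255}])

```text
time_s: 12.32
eef_pos: [511.6, -50.9, 7.3]
tool_rot: [-179.7, 0.5, -178.8]
wrist_force: [-0.4, 0.2, -0.3]
grip_width: 23.8
```

Call:
step_arm(targets=[{"angular": [0, 0, 0], "offset": [0, 0, 0.1], "gripper": 110}, {"angular": [0, 0, 0], "offset": [0, 0, 0], "gripper": 110}, {"angular": [0, 0, 0], "offset": [0, 0, 0], "gripper": 110}, {"angular": [0, 0, 0], "offset": [0, 0, 0], "gripper": 110}, {"angular": [0, 0, 0], "offset": [0, 0, -1.5], "gripper": 110}, {"angular": [0, 0, 0], "offset": [0, 0, -3.5], "gripper": 110}, {"angular": [0, 0, 0], "offset": [0, 0, -3.5], "gripper": 110}, {"angular": [0, 0, 0], "offset": [0, 0, -3.5], "gripper": 110}])

```text
time_s: 12.98
eef_pos: [505.0, -49.2, 123.3]
tool_rot: [-180.0, -0.4, -178.8]
wrist_force: [0.0, -0.1, -0.2]
grip_width: 49.9
```

```bash
python3 - <<'E'
from go import *
s=look();dn=rot([180,0,-175])
rows(s["eef_pos"],rot(s["tool_rot"]),[([560,60,350],dn),(foot+a*180,T)])
E
```

```text
t 12.98 pos [504.99 -49.24 123.3 ] rpy [-179.96   -0.41 -178.84] F [ 0.01 -0.07 -0.19] w 49.9
-> [560.  60. 350.] N 7 ang/row [-0.   -0.06 -0.55]
  off [-0.79, 1.54, -3.25]
  off [-0.81, 1.53, -3.24]
  off [-0.83, 1.53, -3.24]
  off [-0.85, 1.52, -3.24]
  off [-0.87, 1.51, -3.24]
  off [-0.88, 1.5, -3.24]
  off [-0.9, 1.49, -3.24]
-> [645.13 288.8  265.72] N 7 ang/row [ 0.83  4.23 -3.1 ]
  off [-1.5, 3.15, 1.2]
  off [-1.75, 3.08, 1.04]
  off [-1.98, 2.99, 0.86]
  off [-2.2, 2.89, 0.66]
  off [-2.39, 2.77, 0.45]
  off [-2.56, 2.64, 0.23]
  off [-2.71, 2.5, -0.01]
```

Call:
step_arm(targets=[{"angular": [0, 0, -0.5], "offset": [-0.8, 1.5, -3.2], "gripper": 100}, {"angular": [0, 0, -0.5], "offset": [-0.8, 1.5, -3.2], "gripper": 100}, {"angular": [0, 0, -0.5], "offset": [-0.8, 1.5, -3.2], "gripper": 100}, {"angular": [0, 0, -0.5], "offset": [-0.8, 1.5, -3.2], "gripper": 100}, {"angular": [0, 0, -0.5], "offset": [-0.9, 1.5, -3.2], "gripper": 100}, {"angular": [0, 0, -0.5], "offset": [-0.9, 1.5, -3.2], "gripper": 100}, {"angular": [0, 0, -0.5], "offset": [-0.9, 1.5, -3.2], "gripper": 100}])

```text
time_s: 13.57
eef_pos: [557.5, 60.8, 359.9]
tool_rot: [-179.9, -0.4, -175.5]
wrist_force: [0.7, -0.8, -0.5]
grip_width: 53.5
```

Call:
step_arm(targets=[{"angular": [0.8, 4.2, -3.1], "offset": [-1.5, 3.1, 1.2], "gripper": 100}, {"angular": [0.8, 4.2, -3.1], "offset": [-1.7, 3.1, 1.0], "gripper": 100}, {"angular": [0.8, 4.2, -3.1], "offset": [-2.0, 3.0, 0.9], "gripper": 100}, {"angular": [0.8, 4.2, -3.1], "offset": [-2.2, 2.9, 0.7], "gripper": 100}, {"angular": [0.8, 4.2, -3.1], "offset": [-2.4, 2.8, 0.5], "gripper": 100}, {"angular": [0.8, 4.2, -3.1], "offset": [-2.5, 2.6, 0.2], "gripper": 100}, {"angular": [0.8, 4.2, -3.1], "offset": [-2.7, 2.5, 0], "gripper": 100}, {"angular": [0, 0, 0], "offset": [0, 0, 0], "gripper": 100}])

```text
time_s: 14.23
eef_pos: [651.8, 300.6, 278.2]
tool_rot: [-179.7, -30.4, -152.5]
wrist_force: [-1.1, -0.8, -5.5]
grip_width: 53.2
```

```bash
python3 - <<'E'
from go import *
s=st();rows(s["eef_pos"],rot(s["tool_rot"]),[(foot+a*80,T)],step=20)
E
```

```text
t 14.23 pos [651.85 300.62 278.17] rpy [-179.73  -30.45 -152.49] F [-1.13 -0.84 -5.48] w 53.2
along 196.4669944568052 cross xy [-3.63  7.44] rot err [ 0.43  0.45 -0.27]
-> [600.66 265.94 179.12] N 6 ang/row [-0.07 -0.07  0.04]
  off [0.05, -0.11, 1.94]
```

Call:
step_arm(targets=[{"angular": [-0.1, -0.1, 0], "offset": [0.1, -0.15, 2.2], "gripper": 100}, {"angular": [-0.1, -0.1, 0], "offset": [0.1, -0.15, 2.2], "gripper": 100}, {"angular": [-0.1, -0.1, 0], "offset": [0, -0.1, 2.2], "gripper": 100}, {"angular": [0, 0, 0], "offset": [0, -0.1, 2.2], "gripper": 100}, {"angular": [0, 0, 0], "offset": [0, 0, 2.2], "gripper": 100}, {"angular": [0, 0, 0], "offset": [0, 0, 0], "gripper": 100}, {"angular": [0, 0, 0], "offset": [0, 0, 0], "gripper": 100}])

```text
time_s: 14.82
eef_pos: [600.3, 273.6, 161.9]
tool_rot: [179.7, -31.3, -151.9]
wrist_force: [-0.4, -0.1, 1.5]
grip_width: 53.7
```

```bash
python3 - <<'E'
from go import *
s=st();rows(s["eef_pos"],rot(s["tool_rot"]),[(foot+a*25,T)],step=15)
E
```

```text
t 14.82 pos [600.28 273.57 161.91] rpy [ 179.75  -31.28 -151.94] F [-0.41 -0.07  1.5 ] w 53.7
along 66.67729785134506 cross xy [-11.33   6.96] rot err [ 0.18  1.28 -0.74]
-> [576.2  253.37 131.49] N 3 ang/row [-0.06 -0.43  0.25]
  off [0.35, -0.22, 1.4]
  off [0.36, -0.23, 1.4]
  off [0.37, -0.23, 1.39]
```

Call:
step_arm(targets=[{"angular": [0, -0.5, 0.4], "offset": [0.7, -0.4, 0], "gripper": 100}, {"angular": [-0.1, -0.5, 0.3], "offset": [0.5, -0.35, 0.3], "gripper": 100}, {"angular": [0, -0.3, 0], "offset": [0, 0, 0.7], "gripper": 100}, {"angular": [0, 0, 0], "offset": [0, 0, 0.7], "gripper": 100}, {"angular": [0, 0, 0], "offset": [0, 0, 0.7], "gripper": 100}, {"angular": [0, 0, 0], "offset": [0, 0, 0], "gripper": 100}])

```text
time_s: 15.32
eef_pos: [588.1, 256.8, 152.4]
tool_rot: [-179.8, -29.2, -152.9]
wrist_force: [-0.7, 0.1, 0.1]
grip_width: 53.3
```

```bash
python3 - <<'E'
from go import *
s=st();rows(s["eef_pos"],rot(s["tool_rot"]),[(foot+a*12.5,T)],step=12)
E
```

```text
t 15.32 pos [588.14 256.85 152.39] rpy [-179.78  -29.19 -152.92] F [-0.67  0.08  0.05] w 53.3
along 49.20654560220435 cross xy [-0.12 -2.36] rot err [ 0.16 -0.81  0.11]
-> [570.64 250.52 120.66] N 4 ang/row [-0.04  0.2  -0.03]
  off [0.02, 0.06, 0.92]
```

Call:
step_arm(targets=[{"angular": [0, 0.3, 0], "offset": [0, 0.1, 0.9], "gripper": 100}, {"angular": [0, 0.3, 0], "offset": [0, 0.1, 0.9], "gripper": 100}, {"angular": [0, 0.2, 0], "offset": [0, 0.05, 0.9], "gripper": 100}, {"angular": [0, 0, 0], "offset": [0, 0, 0.6], "gripper": 100}, {"angular": [0, 0, 0], "offset": [0, 0, 0], "gripper": 100}, {"angular": [0, 0, 0], "offset": [0, 0, 0], "gripper": 100}])

```text
time_s: 15.82
eef_pos: [570.6, 251.4, 119.8]
tool_rot: [-179.8, -30.1, -152.9]
wrist_force: [0.1, -0.3, 0.8]
grip_width: 53.2
```

```bash
python3 - <<'E'
from go import *
s=st()
E
```

```text
t 15.82 pos [570.58 251.43 119.81] rpy [-179.79  -30.14 -152.88] F [ 0.1  -0.3   0.79] w 53.2
along 11.947960307824447 cross xy [-0.74  0.85] rot err [0.17 0.14 0.07]
```

Call:
step_arm(targets=[{"angular": [0, 0, 0], "offset": [0, 0, -0.1], "gripper": 100}, {"angular": [0, 0, 0], "offset": [0, 0, 0], "gripper": 255}, {"angular": [0, 0, 0], "offset": [0, 0, 0], "gripper": 255}, {"angular": [0, 0, 0], "offset": [0, 0, 0], "gripper": 255}, {"angular": [0, 0, 0], "offset": [0, 0, 0], "gripper": 255}, {"angular": [0, 0, 0], "offset": [0, 0, 0], "gripper": 255}], grip_force=30)

```text
time_s: 16.32
eef_pos: [572.1, 252.1, 121.2]
tool_rot: [-179.8, -30.0, -152.9]
wrist_force: [0.6, -1.0, -0.4]
grip_width: 32.3
```

```bash
python3 - <<'E'
from go import *
s=st()
E
```

```text
t 16.32 pos [572.07 252.1  121.18] rpy [-179.77  -30.04 -152.88] F [ 0.57 -0.99 -0.41] w 32.3
along 13.94442529690605 cross xy [-1.46  0.76] rot err [0.18 0.04 0.07]
```

Call:
step_arm(targets=[{"angular": [0, 0, 0], "offset": [0, 0, -0.5], "gripper": 255}, {"angular": [0, 0, 0], "offset": [0, 0, -0.8], "gripper": 255}, {"angular": [0, 0, 0], "offset": [0, 0, -1.0], "gripper": 255}, {"angular": [0, 0, 0], "offset": [0, 0, -1.0], "gripper": 255}, {"angular": [0, 0, 0], "offset": [0, 0, -1.0], "gripper": 255}, {"angular": [0, 0, 0], "offset": [0, 0, -1.0], "gripper": 255}, {"angular": [0, 0, 0], "offset": [0, 0, -1.0], "gripper": 255}, {"angular": [0, 0, 0], "offset": [0, 0, -1.0], "gripper": 255}])

```text
time_s: 16.98
eef_pos: [607.5, 270.6, 191.0]
tool_rot: [-179.8, -30.0, -152.9]
wrist_force: [0.4, -0.6, -0.3]
grip_width: 32.2
```

Call:
step_arm(targets=[{"angular": [0, 0, 0], "offset": [0, 0, -2.0], "gripper": 255}, {"angular": [0, 0, 0], "offset": [0, 0, -3.5], "gripper": 255}, {"angular": [0, 0, 0], "offset": [0, 0, -3.5], "gripper": 255}, {"angular": [0, 0, 0], "offset": [0, 0, -3.5], "gripper": 255}])

```text
time_s: 17.32
eef_pos: [662.2, 299.8, 303.4]
tool_rot: [-179.9, -30.4, -152.9]
wrist_force: [1.2, -0.2, -0.3]
grip_width: 32.3
```

```bash
python3 - <<'E'
from go import *
s=st();dn=rot([180,0,-178])
c=vision.read_camera("wrist");cv2.imwrite("pics/w5.png",c["image"][:,:,::-1])
rows(s["eef_pos"],rot(s["tool_rot"]),[([585,110,370],dn),([595,-51,170],dn),([595,-51,50],dn)])
E
```

```text
t 17.32 pos [662.21 299.81 303.42] rpy [-179.86  -30.41 -152.86] F [ 1.21 -0.16 -0.33] w 32.3
along 222.7606626629107 cross xy [1.34 1.99] rot err [0.11 0.41 0.05]
-> [585. 110. 370.] N 6 ang/row [-1.13 -4.98  4.1 ]
  off [2.79, -2.23, 0.36]
  off [2.65, -2.43, 0.08]
  off [2.46, -2.61, -0.2]
  off [2.24, -2.77, -0.45]
  off [1.99, -2.91, -0.69]
  off [1.7, -3.03, -0.91]
-> [595. -51. 170.] N 7 ang/row [0. 0. 0.]
  off [-0.06, -2.3, 2.86]
-> [595. -51.  50.] N 4 ang/row [0. 0. 0.]
  off [0.0, -0.0, 3.0]
```

View pics/w5.png

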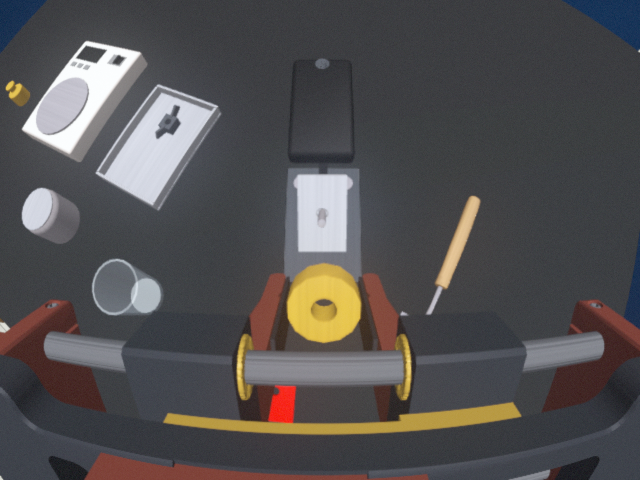

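The wrist view shows the spacer held (325,303), the nut lying flat in the tray (168,122), and the plate alone on the stud (322,213). That's 9 pictures.

Call:
step_arm(targets=[{"angular": [-1.1, -5, 4.1], "offset": [3.2, -2.2, 0.4], "gripper": 255}, {"angular": [-1.1, -5, 4.1], "offset": [3.1, -2.4, 0.1], "gripper": 255}, {"angular": [-1.1, -5, 4.1], "offset": [2.9, -2.6, -0.2], "gripper": 255}, {"angular": [-1.1, -5, 4.1], "offset": [2.7, -2.8, -0.4], "gripper": 255}, {"angular": [-1.1, -5, 4.1], "offset": [2.4, -2.9, -0.7], "gripper": 255}, {"angular": [-1.1, -5, 4.1], "offset": [2.1, -3.0, -0.9], "gripper": 255}])

```text
time_s: 17.87
eef_pos: [578.2, 110.6, 352.1]
tool_rot: [-180.0, 0.5, -178.4]
wrist_force: [0.5, -1.7, 1.0]
grip_width: 32.4
```

Call:
step_arm(targets=[{"angular": [0, 0, 0], "offset": [0, -2.3, 2.8], "gripper": 255}, {"angular": [0, 0, 0], "offset": [0, -2.3, 2.8], "gripper": 255}, {"angular": [0, 0, 0], "offset": [0, -2.3, 2.8], "gripper": 255}, {"angular": [0, 0, 0], "offset": [0, -2.3, 2.8], "gripper": 255}, {"angular": [0, 0, 0], "offset": [0, -2.3, 2.8], "gripper": 255}, {"angular": [0, 0, 0], "offset": [0, -2.3, 2.8], "gripper": 255}, {"angular": [0, 0, 0], "offset": [0, -2.0, 2.8], "gripper": 255}, {"angular": [0, 0, 0], "offset": [0, 0, 0], "gripper": 255}])

```text
time_s: 18.53
eef_pos: [586.8, -60.9, 174.8]
tool_rot: [-179.8, 2.9, -178.9]
wrist_force: [-0.3, 0.4, -1.4]
grip_width: 32.5
```

```bash
python3 - <<'E'
from go import *
s=look();dn=rot([180,0,-179])
rows(s["eef_pos"],rot(s["tool_rot"]),[([595,-51,60],dn)])
E
```

```text
t 18.53 pos [586.76 -60.85 174.77] rpy [-179.77    2.93 -178.91] F [-0.3   0.44 -1.41] w 32.5
-> [595. -51.  60.] N 4 ang/row [-0.06  0.73  0.02]
  off [-0.06, 0.25, 2.88]
  off [-0.1, 0.25, 2.87]
  off [-0.14, 0.25, 2.87]
  off [-0.17, 0.25, 2.87]
```

Call:
step_arm(targets=[{"angular": [0, 0.9, 0], "offset": [0, 0.2, 2.9], "gripper": 255}, {"angular": [0, 0.9, 0], "offset": [-0.1, 0.2, 2.9], "gripper": 255}, {"angular": [0, 0.9, 0], "offset": [-0.1, 0.2, 2.9], "gripper": 255}, {"angular": [0, 0.9, 0], "offset": [-0.2, 0.2, 2.9], "gripper": 255}, {"angular": [0, 0, 0], "offset": [0, 0, 1.0], "gripper": 255}, {"angular": [0, 0, 0], "offset": [0, 0, 0], "gripper": 255}, {"angular": [0, 0, 0], "offset": [0, 0, 0], "gripper": 255}])

```text
time_s: 19.12
eef_pos: [602.6, -53.5, 54.6]
tool_rot: [-179.7, -0.1, -179.1]
wrist_force: [-0.9, -1.1, -0.7]
grip_width: 32.2
```

Call:
step_arm(targets=[{"angular": [0, 0, 0], "offset": [0.2, 0, 1.5], "gripper": 255}, {"angular": [0, 0, 0], "offset": [0.2, 0, 1.5], "gripper": 255}, {"angular": [0, 0, 0], "offset": [0, 0, 1.0], "gripper": 255}, {"angular": [0, 0, 0], "offset": [0, 0, 0], "gripper": 255}, {"angular": [0, 0, 0], "offset": [0, 0, 0], "gripper": 255}])

```text
time_s: 19.53
eef_pos: [605.6, -54.1, 24.2]
tool_rot: [-179.5, 0.8, -179.1]
wrist_force: [0.8, -0.9, -0.9]
grip_width: 32.5
```

Call:
step_arm(targets=[{"angular": [0.2, 0.6, 0], "offset": [0.7, 0, 0.8], "gripper": 255}, {"angular": [0.2, 0.4, 0], "offset": [0.4, 0, 0.7], "gripper": 255}, {"angular": [0, 0, 0], "offset": [0, 0, 0.3], "gripper": 255}, {"angular": [0, 0, 0], "offset": [0, 0, 0], "gripper": 255}, {"angular": [0, 0, 0], "offset": [0, 0, 0], "gripper": 255}])

```text
time_s: 19.95
eef_pos: [596.0, -55.0, 8.2]
tool_rot: [-179.0, 0.0, -179.1]
wrist_force: [0.5, 0.1, -1.6]
grip_width: 32.3
```

Call:
step_arm(targets=[{"angular": [0, 0, 0], "offset": [0, 0, 0], "gripper": 120}, {"angular": [0, 0, 0], "offset": [0, 0, 0], "gripper": 120}, {"angular": [0, 0, 0], "offset": [0, 0, 0], "gripper": 120}, {"angular": [0, 0, 0], "offset": [0, 0, -1.5], "gripper": 120}, {"angular": [0, 0, 0], "offset": [0, 0, -3.5], "gripper": 120}, {"angular": [0, 0, 0], "offset": [0, 0, -3.5], "gripper": 60}, {"angular": [0, 0, 0], "offset": [0, 0, -3.5], "gripper": 60}, {"angular": [0, 0, 0], "offset": [0, 0, -3.5], "gripper": 60}])

```text
time_s: 20.62
eef_pos: [590.3, -51.4, 160.7]
tool_rot: [-179.2, -0.9, -179.1]
wrist_force: [0.8, -0.1, 1.0]
grip_width: 63.0
```

```bash
python3 - <<'E'
from go import *
s=look();dn=rot([180,0,-175])
rows(s["eef_pos"],rot(s["tool_rot"]),[([580,60,350],dn),(foot+a*180,T)])
E
```

```text
t 20.62 pos [590.33 -51.41 160.66] rpy [-179.21   -0.93 -179.12] F [ 0.85 -0.13  1.01] w 63.0
-> [580.  60. 350.] N 6 ang/row [-0.13 -0.16 -0.69]
  off [0.19, 1.82, -3.18]
  off [0.16, 1.82, -3.17]
  off [0.13, 1.83, -3.17]
  off [0.1, 1.84, -3.17]
  off [0.07, 1.85, -3.16]
  off [0.04, 1.86, -3.16]
-> [645.13 288.8  265.72] N 7 ang/row [ 0.83  4.23 -3.1 ]
  off [-1.21, 3.17, 1.2]
  off [-1.47, 3.12, 1.06]
  off [-1.7, 3.05, 0.9]
  off [-1.93, 2.96, 0.72]
  off [-2.13, 2.86, 0.53]
  off [-2.31, 2.75, 0.32]
  off [-2.47, 2.62, 0.11]
```

Call:
step_arm(targets=[{"angular": [-0.1, -0.2, -0.7], "offset": [0.2, 1.8, -3.2], "gripper": 60}, {"angular": [-0.1, -0.2, -0.7], "offset": [0.2, 1.8, -3.2], "gripper": 60}, {"angular": [-0.1, -0.2, -0.7], "offset": [0.1, 1.8, -3.2], "gripper": 60}, {"angular": [-0.1, -0.2, -0.7], "offset": [0.1, 1.8, -3.2], "gripper": 60}, {"angular": [-0.1, -0.2, -0.7], "offset": [0.1, 1.8, -3.2], "gripper": 60}, {"angular": [-0.1, -0.2, -0.7], "offset": [0, 1.8, -3.2], "gripper": 60}])

```text
time_s: 21.12
eef_pos: [578.5, 58.6, 364.0]
tool_rot: [-179.7, 0.6, -175.0]
wrist_force: [0.2, 0.5, -0.3]
grip_width: 67.3
```

Call:
step_arm(targets=[{"angular": [0.8, 4.2, -3.1], "offset": [-1.2, 3.1, 1.0], "gripper": 60}, {"angular": [0.8, 4.2, -3.1], "offset": [-1.4, 3.0, 0.9], "gripper": 60}, {"angular": [0.8, 4.2, -3.1], "offset": [-1.7, 3.0, 0.8], "gripper": 60}, {"angular": [0.8, 4.2, -3.1], "offset": [-1.9, 2.9, 0.7], "gripper": 60}, {"angular": [0.8, 4.2, -3.1], "offset": [-2.1, 2.7, 0.5], "gripper": 60}, {"angular": [0.8, 4.2, -3.1], "offset": [-2.3, 2.6, 0.3], "gripper": 60}, {"angular": [0.8, 4.2, -3.1], "offset": [-2.4, 2.4, 0.1], "gripper": 60}, {"angular": [0, 0, 0], "offset": [0, 0, 0], "gripper": 60}])

```text
time_s: 21.78
eef_pos: [651.3, 291.2, 295.7]
tool_rot: [-179.0, -29.3, -152.4]
wrist_force: [-1.6, -0.3, -5.4]
grip_width: 67.3
```

```bash
python3 - <<'E'
from go import *
s=st();rows(s["eef_pos"],rot(s["tool_rot"]),[(foot+a*80,T)],step=20)
E
```

```text
t 21.78 pos [651.27 291.15 295.66] rpy [-179.04  -29.28 -152.39] F [-1.65 -0.25 -5.35] w 67.3
along 209.19640282682033 cross xy [ 9.31 -0.71] rot err [ 1.16 -0.72 -0.35]
-> [600.66 265.94 179.12] N 7 ang/row [-0.17  0.1   0.05]
  off [-0.11, 0.05, 1.85]
  off [-0.11, 0.04, 1.85]
  off [-0.12, 0.04, 1.85]
  off [-0.12, 0.03, 1.85]
  off [-0.12, 0.03, 1.85]
  off [-0.13, 0.02, 1.85]
  off [-0.13, 0.02, 1.85]
```

Call:
step_arm(targets=[{"angular": [-0.2, 0.1, 0], "offset": [0, 0, 1.9], "gripper": 60}, {"angular": [-0.2, 0.1, 0], "offset": [0, 0, 1.9], "gripper": 60}, {"angular": [-0.2, 0.1, 0], "offset": [0, 0, 1.9], "gripper": 60}, {"angular": [-0.2, 0.1, 0.1], "offset": [0, 0, 1.9], "gripper": 60}, {"angular": [-0.2, 0.1, 0.1], "offset": [0, 0, 1.9], "gripper": 60}, {"angular": [0, 0, 0], "offset": [0, 0, 1.9], "gripper": 60}, {"angular": [0, 0, 0], "offset": [0, 0, 0], "gripper": 60}, {"angular": [0, 0, 0], "offset": [0, 0, 0], "gripper": 60}])

```text
time_s: 22.45
eef_pos: [599.7, 268.6, 177.3]
tool_rot: [179.9, -30.6, -152.1]
wrist_force: [0.2, 0.2, 0.6]
grip_width: 67.0
```

```bash
python3 - <<'E'
from go import *
s=st();rows(s["eef_pos"],rot(s["tool_rot"]),[(foot+a*40,T)],step=15)
E
```

```text
t 22.45 pos [599.74 268.64 177.35] rpy [ 179.86  -30.63 -152.12] F [0.2  0.19 0.58] w 67.0
along 78.67546964817694 cross xy [-1.24  2.82] rot err [ 0.2   0.63 -0.58]
-> [582.87 256.8  144.48] N 3 ang/row [-0.07 -0.21  0.19]
  off [0.03, -0.09, 1.29]
```

Call:
step_arm(targets=[{"angular": [-0.1, -0.3, 0.2], "offset": [0.05, -0.15, 1.3], "gripper": 60}, {"angular": [-0.1, -0.2, 0.2], "offset": [0.05, -0.1, 1.3], "gripper": 60}, {"angular": [0, -0.1, 0.2], "offset": [0, 0, 1.3], "gripper": 60}, {"angular": [0, 0, 0], "offset": [0, 0, 1.3], "gripper": 60}, {"angular": [0, 0, 0], "offset": [0, 0, 0], "gripper": 60}, {"angular": [0, 0, 0], "offset": [0, 0, 0], "gripper": 60}])

```text
time_s: 22.95
eef_pos: [583.2, 256.1, 138.3]
tool_rot: [-179.9, -29.2, -152.9]
wrist_force: [-0.0, -0.0, 0.4]
grip_width: 67.2
```

```bash
python3 - <<'E'
from go import *
s=st();rows(s["eef_pos"],rot(s["tool_rot"]),[(foot-a*8,T)],step=12)
E
```

```text
t 22.95 pos [583.24 256.12 138.27] rpy [-179.87  -29.23 -152.91] F [-0.   -0.02  0.42] w 67.2
along 34.62847626529738 cross xy [-3.11 -0.77] rot err [ 0.07 -0.77  0.1 ]
-> [561.53 245.83 102.91] N 4 ang/row [-0.02  0.19 -0.02]
  off [0.09, 0.02, 1.06]
```

Call:
step_arm(targets=[{"angular": [0, 0.3, 0], "offset": [0.15, 0, 1.0], "gripper": 60}, {"angular": [0, 0.3, 0], "offset": [0.1, 0, 1.0], "gripper": 60}, {"angular": [0, 0.2, 0], "offset": [0.1, 0, 1.0], "gripper": 60}, {"angular": [0, 0, 0], "offset": [0, 0, 0.9], "gripper": 60}, {"angular": [0, 0, 0], "offset": [0, 0, 0.2], "gripper": 60}, {"angular": [0, 0, 0], "offset": [0, 0, 0], "gripper": 60}, {"angular": [0, 0, 0], "offset": [0, 0, 0], "gripper": 60}])

```text
time_s: 23.53
eef_pos: [563.6, 245.7, 103.7]
tool_rot: [-179.8, -29.8, -152.9]
wrist_force: [0.3, -0.2, -0.1]
grip_width: 67.2
```

```bash
python3 - <<'E'
from go import *
s=st()
E
```

```text
t 23.53 pos [563.63 245.72 103.72] rpy [-179.83  -29.79 -152.92] F [ 0.28 -0.22 -0.13] w 67.2
along -6.386386582176701 cross xy [-1.17 -1.06] rot err [ 0.11 -0.21  0.11]
```

The fingertips must not stick out below the plate, or they'd hit the pan first. I'll back off about 8 mm before closing.

Call:
step_arm(targets=[{"angular": [0, 0, 0], "offset": [0.1, 0.1, -0.8], "gripper": 60}, {"angular": [0, 0, 0], "offset": [0, 0, 0], "gripper": 60}, {"angular": [0, 0, 0], "offset": [0, 0, 0], "gripper": 60}])

```text
time_s: 23.78
eef_pos: [566.5, 248.5, 112.2]
tool_rot: [-179.8, -29.8, -152.9]
wrist_force: [-0.6, -0.6, 0.5]
grip_width: 66.9
```

```bash
python3 - <<'E'
from go import *
s=st()
E
```

```text
t 23.78 pos [566.53 248.46 112.19] rpy [-179.83  -29.76 -152.92] F [-0.65 -0.6   0.53] w 66.9
along 2.8649910778377135 cross xy [-0.25  0.05] rot err [ 0.11 -0.24  0.11]
```

Call:
step_arm(targets=[{"angular": [0, 0, 0], "offset": [0, 0, 0.15], "gripper": 60}, {"angular": [0, 0, 0], "offset": [0, 0, 0], "gripper": 60}, {"angular": [0, 0, 0], "offset": [0, 0, 0], "gripper": 255}, {"angular": [0, 0, 0], "offset": [0, 0, 0], "gripper": 255}, {"angular": [0, 0, 0], "offset": [0, 0, 0], "gripper": 255}, {"angular": [0, 0, 0], "offset": [0, 0, 0], "gripper": 255}, {"angular": [0, 0, 0], "offset": [0, 0, 0], "gripper": 255}], grip_force=35)

```text
time_s: 24.37
eef_pos: [567.0, 248.6, 111.9]
tool_rot: [-179.8, -29.6, -152.9]
wrist_force: [0.4, 0.3, -0.5]
grip_width: 49.1
```

```bash
python3 - <<'E'
from go import *
s=st()
E
```

```text
t 24.37 pos [567.01 248.62 111.89] rpy [-179.8   -29.59 -152.93] F [ 0.36  0.25 -0.46] w 49.1
along 2.8570256867534574 cross xy [-0.84 -0.03] rot err [ 0.14 -0.41  0.11]
```

Call:
step_arm(targets=[{"angular": [0, 0, 0], "offset": [0, 0, -0.5], "gripper": 255}, {"angular": [0, 0, 0], "offset": [0, 0, -0.8], "gripper": 255}, {"angular": [0, 0, 0], "offset": [0, 0, -1.0], "gripper": 255}, {"angular": [0, 0, 0], "offset": [0, 0, -1.0], "gripper": 255}, {"angular": [0, 0, 0], "offset": [0, 0, -1.0], "gripper": 255}, {"angular": [0, 0, 0], "offset": [0, 0, -1.0], "gripper": 255}, {"angular": [0, 0, 0], "offset": [0, 0, -1.0], "gripper": 255}, {"angular": [0, 0, 0], "offset": [0, 0, -1.0], "gripper": 255}])

```text
time_s: 25.03
eef_pos: [601.5, 266.7, 180.5]
tool_rot: [-179.8, -29.7, -152.9]
wrist_force: [-0.1, -0.5, -0.3]
grip_width: 49.8
```

Call:
step_arm(targets=[{"angular": [0, 0, 0], "offset": [0, 0, -2.0], "gripper": 255}, {"angular": [0, 0, 0], "offset": [0, 0, -3.0], "gripper": 255}, {"angular": [0, 0, 0], "offset": [0, 0, -3.5], "gripper": 255}, {"angular": [0, 0, 0], "offset": [0, 0, -3.5], "gripper": 255}, {"angular": [0, 0, 0], "offset": [0, 0, -2.5], "gripper": 255}])

```text
time_s: 25.45
eef_pos: [665.6, 300.7, 313.7]
tool_rot: [-179.9, -29.9, -152.9]
wrist_force: [1.0, 0.4, -0.9]
grip_width: 49.1
```

```bash
python3 - <<'E'
from go import *
s=st();dn=rot([180,0,-177])
rows(s["eef_pos"],rot(s["tool_rot"]),[([590,110,370],dn),([572,-267,200],dn)])
E
```

```text
t 25.45 pos [665.65 300.71 313.69] rpy [-179.89  -29.91 -152.89] F [ 1.01  0.38 -0.93] w 49.1
along 233.39283745422358 cross xy [3.47 1.22] rot err [ 0.07 -0.09  0.08]
-> [590. 110. 370.] N 6 ang/row [-1.07 -4.91  3.93]
  off [2.7, -2.25, 0.47]
  off [2.56, -2.44, 0.2]
  off [2.4, -2.61, -0.06]
  off [2.2, -2.77, -0.3]
  off [1.97, -2.9, -0.53]
  off [1.71, -3.02, -0.75]
-> [ 572. -267.  200.] N 11 ang/row [0. 0. 0.]
  off [0.34, -3.41, 1.55]
```

Call:
step_arm(targets=[{"angular": [-1.1, -4.9, 3.9], "offset": [3.0, -2.2, 0.3], "gripper": 255}, {"angular": [-1.1, -4.9, 3.9], "offset": [2.9, -2.4, 0], "gripper": 255}, {"angular": [-1.1, -4.9, 3.9], "offset": [2.7, -2.6, -0.2], "gripper": 255}, {"angular": [-1.1, -4.9, 3.9], "offset": [2.5, -2.8, -0.5], "gripper": 255}, {"angular": [-1.1, -4.9, 3.9], "offset": [2.2, -2.9, -0.8], "gripper": 255}, {"angular": [-1.1, -4.9, 3.9], "offset": [1.8, -3.0, -1.0], "gripper": 255}])

```text
time_s: 25.95
eef_pos: [606.5, 117.5, 357.7]
tool_rot: [179.6, 0.2, -177.3]
wrist_force: [0.8, -1.1, -0.4]
grip_width: 49.7
```

Call:
step_arm(targets=[{"angular": [0, 0, 0], "offset": [0.3, -3.3, 1.5], "gripper": 255}, {"angular": [0, 0, 0], "offset": [0.3, -3.3, 1.5], "gripper": 255}, {"angular": [0, 0, 0], "offset": [0.3, -3.3, 1.5], "gripper": 255}, {"angular": [0, 0, 0], "offset": [0.3, -3.3, 1.5], "gripper": 255}, {"angular": [0, 0, 0], "offset": [0.3, -3.3, 1.5], "gripper": 255}, {"angular": [0, 0, 0], "offset": [0.3, -3.3, 1.5], "gripper": 255}, {"angular": [0, 0, 0], "offset": [0.3, -3.3, 1.5], "gripper": 255}, {"angular": [0, 0, 0], "offset": [0.3, -3.3, 1.5], "gripper": 255}])

```text
time_s: 26.62
eef_pos: [593.8, -159.0, 256.6]
tool_rot: [179.9, 2.1, -177.4]
wrist_force: [0.2, 0.9, -2.1]
grip_width: 49.8
```

```bash
python3 - <<'E'
from go import *
s=look();dn=rot([180,0,-177])
rows(s["eef_pos"],rot(s["tool_rot"]),[([570,-268,150],dn)],step=30)
E
```

```text
t 26.62 pos [ 593.78 -159.01  256.61] rpy [ 179.86    2.15 -177.38] F [ 0.18  0.86 -2.05] w 49.8
-> [ 570. -268.  150.] N 6 ang/row [ 0.02  0.36 -0.06]
  off [0.55, -1.8, 1.75]
  off [0.54, -1.8, 1.76]
  off [0.53, -1.8, 1.76]
  off [0.52, -1.8, 1.77]
  off [0.51, -1.8, 1.77]
  off [0.5, -1.79, 1.77]
```

Call:
step_arm(targets=[{"angular": [0, 0.6, 0], "offset": [0.6, -1.6, 1.7], "gripper": 255}, {"angular": [0, 0.6, 0], "offset": [0.6, -1.6, 1.7], "gripper": 255}, {"angular": [0, 0.6, 0], "offset": [0.6, -1.6, 1.7], "gripper": 255}, {"angular": [0, 0.6, 0], "offset": [0.6, -1.6, 1.7], "gripper": 255}, {"angular": [0, 0.5, 0], "offset": [0.6, -1.6, 1.7], "gripper": 255}, {"angular": [0, 0, 0], "offset": [0.4, -1.6, 1.7], "gripper": 255}, {"angular": [0, 0, 0], "offset": [0, 0, 0], "gripper": 255}, {"angular": [0, 0, 0], "offset": [0, 0, 0], "gripper": 255}])

```text
time_s: 27.28
eef_pos: [565.6, -271.7, 155.6]
tool_rot: [-179.9, -0.8, -177.8]
wrist_force: [-0.3, 0.5, -0.9]
grip_width: 49.9
```

```bash
python3 - <<'E'
from go import *
s=look();dn=rot([180,0,-177]);c=vision.read_camera("wrist");s=look();pickle.dump((c,s),open("w6.pkl","wb"))
cv2.imwrite("pics/w6.png",c["image"][:,:,::-1])
rows(s["eef_pos"],rot(s["tool_rot"]),[([570,-268,75],dn)],step=30)
print(projfish(c,[[570,-268,50],[630,-268,50],[510,-268,50],[570,-208,50],[570,-328,50]]))
E
```

```text
t 27.28 pos [ 565.56 -271.65  155.64] rpy [-179.9    -0.77 -177.81] F [-0.31  0.53 -0.87] w 49.9
t 27.33 pos [ 565.52 -271.58  155.69] rpy [-179.88   -0.78 -177.78] F [-0.27  0.25 -0.86] w 49.2
-> [ 570. -268.   75.] N 3 ang/row [-0.04 -0.26 -0.26]
  off [-0.19, 0.12, 2.69]
  off [-0.18, 0.12, 2.69]
  off [-0.17, 0.11, 2.69]
[[328.3  245.51]
 [325.1  317.26]
 [331.74 165.09]
 [406.65 248.31]
 [249.2  242.47]]
```

View pics/w6.png

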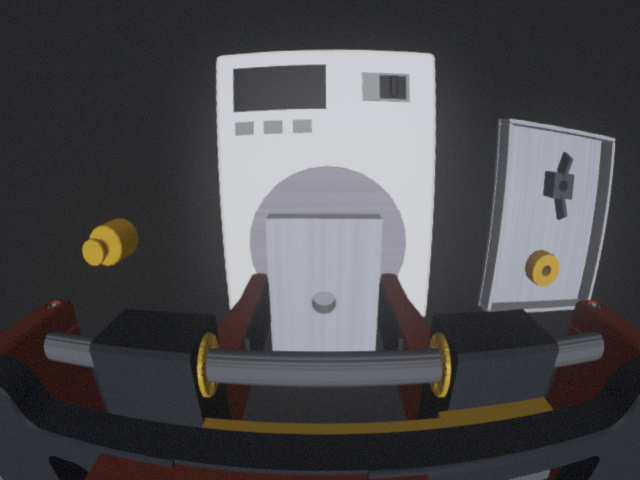

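The wrist view shows the plate held level (hole at 323,302) with the pan's rim at (250..406, top 166), within 1 px of prediction. Nut and spacer both lie flat in the tray, and the switch is on. That's 10 pictures.

Call:
step_arm(targets=[{"angular": [0, -0.3, -0.3], "offset": [-0.1, 0.1, 2.6], "gripper": 255}, {"angular": [0, -0.3, -0.3], "offset": [-0.1, 0.1, 2.6], "gripper": 255}, {"angular": [0, 0, -0.2], "offset": [0, 0.1, 2.2], "gripper": 255}, {"angular": [0, 0, 0], "offset": [0, 0, 0.5], "gripper": 255}, {"angular": [0, 0, 0], "offset": [0, 0, 0], "gripper": 255}, {"angular": [0, 0, 0], "offset": [0, 0, 0], "gripper": 255}])

```text
time_s: 27.83
eef_pos: [575.0, -267.7, 84.7]
tool_rot: [-179.5, 0.6, -176.7]
wrist_force: [0.6, -0.2, -0.8]
grip_width: 49.2
```

```bash
python3 - <<'E'
from go import *
s=look();rows(s["eef_pos"],rot(s["tool_rot"]),[([570,-268,58],rot([180,0,-177]))],step=10)
E
```

```text
t 27.83 pos [ 575.05 -267.67   84.7 ] rpy [-179.5     0.57 -176.74] F [ 0.64 -0.18 -0.85] w 49.2
-> [ 570. -268.   58.] N 3 ang/row [-0.17  0.19  0.09]
  off [0.18, 0.01, 0.89]
```

Call:
step_arm(targets=[{"angular": [-0.2, 0.3, 0.1], "offset": [0.3, 0, 0.9], "gripper": 255}, {"angular": [-0.2, 0.3, 0.1], "offset": [0.2, 0, 0.9], "gripper": 255}, {"angular": [-0.1, 0.2, 0], "offset": [0.1, 0, 0.7], "gripper": 255}, {"angular": [0, 0, 0], "offset": [0, 0, 0], "gripper": 255}, {"angular": [0, 0, 0], "offset": [0, 0, 0], "gripper": 255}])

```text
time_s: 28.25
eef_pos: [572.4, -269.4, 62.9]
tool_rot: [-179.8, 0.1, -176.9]
wrist_force: [-0.5, -0.2, -1.8]
grip_width: 49.6
```

Level and centred; about 10 mm left. Lower slowly, watching the force.

Call:
step_arm(targets=[{"angular": [0, 0, 0], "offset": [0, 0, 0.4], "gripper": 255}, {"angular": [0, 0, 0], "offset": [0, 0, 0.3], "gripper": 255}, {"angular": [0, 0, 0], "offset": [0, 0, 0], "gripper": 255}, {"angular": [0, 0, 0], "offset": [0, 0, 0], "gripper": 255}])

```text
time_s: 28.58
eef_pos: [572.6, -269.9, 55.5]
tool_rot: [-179.8, 0.1, -176.9]
wrist_force: [-0.6, -0.1, -0.7]
grip_width: 49.7
```

Call:
step_arm(targets=[{"angular": [0, 0, 0], "offset": [0, 0, 0.15], "gripper": 255}, {"angular": [0, 0, 0], "offset": [0, 0, 0.1], "gripper": 255}, {"angular": [0, 0, 0], "offset": [0, 0, 0], "gripper": 255}])

```text
time_s: 28.83
eef_pos: [572.7, -270.0, 52.9]
tool_rot: [-179.8, 0.1, -176.9]
wrist_force: [-0.6, -0.4, -1.4]
grip_width: 49.3
```

Call:
step_arm(targets=[{"angular": [0, 0, 0], "offset": [0, 0, 0.1], "gripper": 255}, {"angular": [0, 0, 0], "offset": [0, 0, 0], "gripper": 255}])

```text
time_s: 29.0
eef_pos: [572.9, -270.1, 52.1]
tool_rot: [-179.7, 0.1, -176.9]
wrist_force: [0.3, -0.4, -1.4]
grip_width: 49.4
```

Call:
step_arm(targets=[{"angular": [0, 0, 0], "offset": [0, 0, 0.1], "gripper": 255}, {"angular": [0, 0, 0], "offset": [0, 0, 0], "gripper": 255}])

```text
time_s: 29.17
eef_pos: [573.1, -270.2, 52.2]
tool_rot: [-179.7, 0.2, -176.9]
wrist_force: [0.2, 0.7, -1.7]
grip_width: 49.6
```

Call:
step_arm(targets=[{"angular": [0, 0, 0], "offset": [0, 0, 0.1], "gripper": 255}, {"angular": [0, 0, 0], "offset": [0, 0, 0], "gripper": 255}])

```text
time_s: 29.33
eef_pos: [573.4, -270.3, 52.0]
tool_rot: [-179.7, 0.2, -176.9]
wrist_force: [0.2, 0.0, -0.7]
grip_width: 49.7
```

Call:
step_arm(targets=[{"angular": [0, 0, 0], "offset": [0, 0, 0.2], "gripper": 255}, {"angular": [0, 0, 0], "offset": [0, 0, 0], "gripper": 255}])

```text
time_s: 29.5
eef_pos: [573.8, -270.5, 52.4]
tool_rot: [-179.6, 0.3, -176.9]
wrist_force: [-0.1, -0.6, -2.1]
grip_width: 49.8
```

Call:
step_arm(targets=[{"angular": [0, 0, 0], "offset": [0, 0, 0], "gripper": 200}, {"angular": [0, 0, 0], "offset": [0, 0, 0], "gripper": 80}, {"angular": [0, 0, 0], "offset": [0, 0, 0], "gripper": 80}, {"angular": [0, 0, 0], "offset": [0, 0, 0], "gripper": 80}, {"angular": [0, 0, 0], "offset": [0, 0, -1.0], "gripper": 80}, {"angular": [0, 0, 0], "offset": [0, 0, -2.0], "gripper": 80}, {"angular": [0, 0, 0], "offset": [0, 0, -3.0], "gripper": 80}, {"angular": [0, 0, 0], "offset": [0, 0, -3.0], "gripper": 80}])

```text
time_s: 30.17
eef_pos: [568.8, -267.4, 138.2]
tool_rot: [179.9, -0.4, -176.9]
wrist_force: [0.4, -0.6, -0.2]
grip_width: 60.0
```

Call:
step_arm(targets=[{"angular": [0, 0, 0], "offset": [1.0, 0, -3.5], "gripper": 80}, {"angular": [0, 0, 0], "offset": [1.0, 0, -3.5], "gripper": 80}, {"angular": [0, 0, 0], "offset": [1.0, 0, -3.5], "gripper": 80}, {"angular": [0, 0, 0], "offset": [0, 0, 0], "gripper": 80}, {"angular": [0, 0, 0], "offset": [0, 0, 0], "gripper": 80}, {"angular": [0, 0, 0], "offset": [0, 0, 0], "gripper": 80}])

```text
time_s: 30.67
eef_pos: [541.5, -270.9, 259.4]
tool_rot: [-179.6, 0.3, -176.9]
wrist_force: [-0.3, -0.1, -0.5]
grip_width: 60.3
```

```bash
python3 - <<'E'
from go import *
a_=vision.read_camera("wrist")["image"];b=vision.read_camera("scene")["image"];look()
im=np.hstack([cv2.resize(a_,(400,300),interpolation=cv2.INTER_AREA),cv2.resize(b,(400,300),interpolation=cv2.INTER_AREA)])
z=cv2.resize(b[180:380,110:377],(400,300));z2=cv2.resize(a_[40:340,120:520],(400,300))
cv2.imwrite("pics/end.png",np.vstack([im,np.hstack([z2,z])])[:,:,::-1])
E
```

```text
t 30.77 pos [ 540.86 -270.35  257.63] rpy [-179.74    0.12 -176.9 ] F [ 0.43 -0.81 -0.29] w 60.0
```

View pics/end.png

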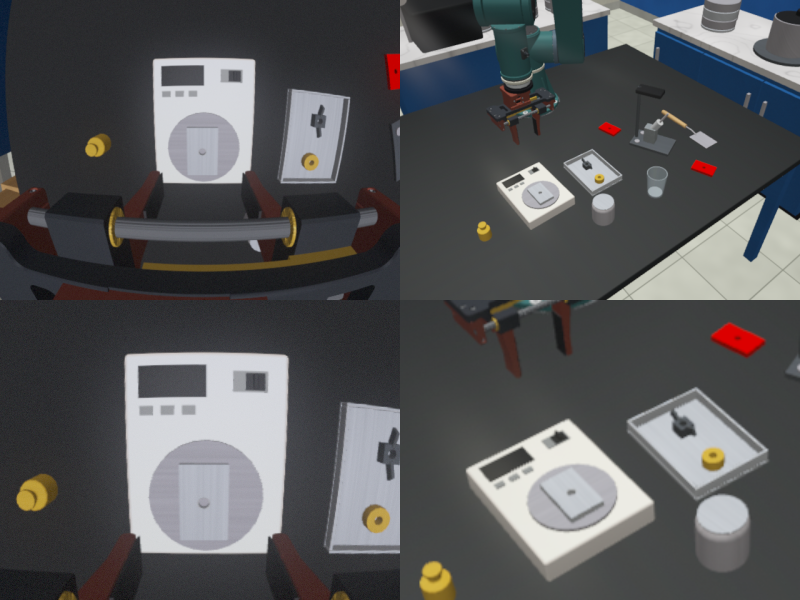

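The final views show the plate flat and centred on the pan. The nut and spacer lie flat in the tray, the switch is at the on end, and the bystanders are where they were. Handing in.

```bash
python3 -c "
from rig import r
print(r.close_job())"
```

```text
the job is handed in; nothing more can be done
None
```

The job is done and handed in at about 31 s of the 72 s allowed.

- **Switch:** I gripped the ridge and slid it 10 mm to on while the pan was empty. Later pictures show the slider still at the on end.
- **Nut and spacer:** I drew each straight off along the stud and set them flat in the tray, nut first.
- **Plate:** I drew it off along the stud and lowered it flat onto the pan. The hole sits close to the pan's centre by eye.

**Last checks:** The final wrist and scene pictures show the plate flat on the pan, both parts in the tray, and the beaker, tin, weight and spatula apparently unmoved (judged by eye). The gripper was open and clear of everything. The wrist force readings between moves stayed under about 6 N.

**Checks that did not agree cleanly:**
- When I set the plate down, the wrist force did not rise noticeably. I judged contact from the tool height stopping at about 52 mm, close to the 53 mm expected.
- The spacer measured 32.3 mm in the grip instead of 34 mm. It held and released without trouble.

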